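# Stir the polishing stones and put the paddle away

## Task

Take the wooden paddle and, with its blade right down among the stones in the pink tub, stir clockwise as seen from above for at least two full turns, so that the stones get well shifted about. Then lean the paddle back in its slanted rest, let it go, and from there take it with a new grip and lay it flat and fully down in its cut-out in the blue tray. Set it down rather than drop it, keep the stones in the tub, and leave the bottle, tin, jar and offcut where they are.

Things in the scene. Friction and masses are not known exactly. Their poses are not given: they have to be found in the camera images.
- paddle: wooden stirring paddle, 200 long. Origin at mid-length on its flat underside; x along it to the blade tip, z out of the top face. Handle: pale, 20 wide (y) x 16 thick, x from -100 to +40. Blade: darker, 36 wide x 10 thick, x from +40 to +100, corners rounded (radius 10), underside level with the handle's. Balances near its origin, about 70 g. Starts leaning in the rest.
- paddle_tip (a point): middle of the paddle's blade end: (100, 0, 5) in the paddle's frame
- tub: fixed round pink tub, 80 high, outer radius 89 at the foot to 96 at the rim, wall 4, inner floor 6 above the table. Origin on its axis at table height, z up.
- rest: fixed grey rest, base 170 x 70 x 12; origin under it at table height. The parked paddle lies underside down on a 45 degree slope, handle up to -x, blade to +x against a toe ledge: paddle origin at (0, 0, 90), pitched 45 degrees about y. Under the blade a 50 wide pan with cheeks 10 high, 3 clear of the blade; a 12 wide spine under the handle up to paddle x = -30, free beyond.
- tray: fixed blue tray, 236 x 84 (x, y), 32 high, with a raised white edge that outlines the paddle's cut-out. Origin under its centre, at table height; x points to the blade end of the cut-out.
- pocket (a point): centre of the cut-out's floor, 20 above the table; a seated paddle's origin coincides with it and its x axis runs along the tray's x. The cut-out is 12 deep, with 3 clear on every side of the paddle; between x = -60 and +40 the tray is open right across, down to 4 above the table, so that fingers fit beside the handle.
- bottle: bystander: amber bottle, radius 28, 130 high, origin under its foot
- tin: bystander: yellow tin, radius 34, 70 high, origin under its foot
- jar: bystander: orange jar, radius 32, 90 high, origin under its foot
- offcut: bystander: dark wooden offcut, 45 x 110 x 35, origin under its centre
- stone0_center (a point): centre of a round polishing stone (green ball, radius 13) in the tub
- stone1_center (a point): centre of a round polishing stone (cream ball, radius 13) in the tub
- stone2_center (a point): centre of a round polishing stone (green ball, radius 13) in the tub
- stone3_center (a point): centre of a round polishing stone (cream ball, radius 13) in the tub
- stone4_center (a point): centre of a round polishing stone (green ball, radius 13) in the tub
- stone5_center (a point): centre of a round polishing stone (cream ball, radius 13) in the tub
- stone6_center (a point): centre of a round polishing stone (green ball, radius 13) in the tub
- stone7_center (a point): centre of a round polishing stone (cream ball, radius 13) in the tub

How it is judged:
By the outcome, as a careful person would: the job done as asked, in the order asked, and still so for the second after the job is handed in, with the robot touching nothing.
It also fails if it takes over 72 s, if anything falls off the work surface, if the arm or the gripper's body presses on something with over 40 N, if the wrist force passes 120 N, or if a joint passes its speed limit or range.

## Robot

A 6-joint arm with a two-finger parallel gripper is mounted at the origin on the work surface. World frame = base frame: x ahead of the robot, y to its left, z up, the work surface at z = 0. Lengths are in m, angles in rad, forces in N, time in s.
With the tool pointing down it reaches from about 0.375 to 0.9 m from the base axis. Payload 3.1 kg.
Tool frame: the origin (TCP) lies at the very end of the fingers, on their centre line; the grasp point (between the pads) lies 19 mm behind it; z points along the fingers, y is the line along which they close (so a half turn about z gives the same grasp; the last joint's range is limited). The gripper opens to 85 mm and grips with 20 to 120 N. Pads are 22 mm wide; open, the fingers measure 114 mm over their backs; the gripper's body (76 mm by 85 mm) begins 54 mm behind the grasp point. The pads swing forward as they close: fully open they stand 13 mm farther back than shut.
Start: joints at [0.977, 0.527, 1.433, -0, 1.181, -0.178], TCP at [0.252, 0.572, 0.209] pointing down, gripper open.
Joint ranges: [-3.08, 3.08], [-0.75, 2.2], [0.22, 2.44], [-1.43, 4.57], [0, 2.65], [-2.85, 2.85]. Speed limits (rad/s): [2.79, 2.79, 3.14, 3.14, 3.14, 3.14].

## Interface

Orientations are given as a unit quaternion [x, y, z, w].
In Python, from station import manip, vision gives the robot as it stands.
- The arm moves only by the tool drive_tool, never from a script. Its argument "deltas" is a list that holds one entry, the list of rows, each a list of 4 numbers: the shift along the tool's x, y, z in mm, then the turn about the tool's z in rad. A call has 1 to 5 rows; each row is the pose to reach, as a shift and turn from the pose commanded when the call began, along the tool's axes at that moment; what a row does not reach only later rows make up. A row lasts 1/12 s, in which the tool goes at most 41.7 mm and 7.16 degrees, less where a joint would pass 70% of its speed; a pose out of reach is approached as far as the arm can. A call with a gripper value outside its range is refused whole. "jaw" is the finger opening in mm, from 0 to 85.4, set as the call begins (left out, the last holds). The fingers move at their own pace and stop on an object; "force" is the grip in N (left out, the last holds). Time passes only in rows, so rows that repeat a pose let the fingers close. It gives the time, the measured TCP pose, the force, the opening and the grip force at its end, in the units of the state.
- manip.sense(): the state, without advancing time (a new reading comes with each control period).
- vision.snapshot(name): name is "side" or "top"; returns the picture (420x560x3 uint8, red, green, blue); there is no depth.
- vision.camera_model(name): a dict with "camera_matrix" (3x3 intrinsics, pixels), "rvec" (rotation vector, rad) and "tvec" (3), from world to camera coordinates, as OpenCV has them. Camera axes: x right, y down, z forward; pixel columns grow to the right and rows downward; lengths in m; the calibration is good to about 2 mm. A picture is of the moment at which its call begins. camera_model takes no time and is no camera call.
- manip.sign_off(): hands the job in; it is judged then, once.
The state is a dict: "t": time; "q": joint angles; "qd": joint speeds; "tau": joint torques, N m; "tcp_pos": TCP position; "tool_rot": TCP orientation; "force": force on the tool from outside, world axes, zero at the start; "ft_torque": the same for the moment, N m; "finger_gap": opening from 0.0 (shut) to 1.0 (fully open); "gripper_force": force on a finger pad.
Only numpy, scipy, OpenCV 4.12 (cv2) and the standard library are available. Lean on these libraries where they do the work, as an engineer would, in place of code of your own. Each camera call takes 0.05 s, during which the arm holds its last target. There are 200 camera calls.

## Working session

There is one attempt and no reset: what is moved stays moved. The work goes in short steps, Python scripts to look and compute and a tool call to move; the robot and the scene stay as the last step left them, time stands still between calls to the robot, and variables do not carry over. Pictures are saved under pics/ and viewed, at most 10 in all, crops included, and the job is handed in when it is done.

Besides the shell and the picture viewer there is one more tool, called after ">>>" by a JSON object that holds its "fn" and its "kwargs", one argument or row to a line. drive_tool: Moves the arm, as the interface text tells. Its arguments: {"type":"object","properties":{"deltas":{"type":"array"},"jaw":{"type":"number"},"force":{"type":"number"}},"required":["deltas"]}

```bash
ls; mkdir -p pics
python3 - <<'E'
from station import manip, vision
import cv2,numpy as np
for n in("side","top"):
    im=vision.snapshot(n); cv2.imwrite(f"pics/{n}0.png",im[:,:,::-1])
    m=vision.camera_model(n);R=cv2.Rodrigues(np.array(m["rvec"],float))[0]
    print(n,np.round(m["camera_matrix"],1).tolist(),"cam",-R.T@np.array(m["tvec"]).ravel(),"fwd",R[2])
s=manip.sense();print({k:np.round(v,4).tolist() for k,v in s.items()})
E
```

```text
pics
side [[403.5, 0.0, 277.7], [0.0, 403.5, 198.3], [0.0, 0.0, 1.0]] cam [ 0.21467284 -0.80168737  0.70125522] fwd [ 0.27626903  0.74899092 -0.60223585]
top [[478.6, 0.0, 272.0], [0.0, 478.6, 207.0], [0.0, 0.0, 1.0]] cam [ 0.43800984 -0.01330999  1.1509139 ] fwd [ 0.06912216  0.00963292 -0.99756169]
{'t': 0.1, 'q': [0.9765, 0.5284, 1.4338, -0.0, 1.1814, -0.1785], 'qd': [0.0004, -0.0009, -0.0017, -0.0009, -0.0006, -0.0006], 'tau': [0.0007, -44.3301, -17.8587, -0.0002, 0.0039, 0.0], 'tcp_pos': [0.252, 0.5712, 0.2081], 'tool_rot': [0.2064, 0.9785, -0.0009, -0.0004], 'force': [-0.465, -0.4541, -0.1026], 'ft_torque': [0.0215, -0.0185, 0.0031], 'gripper_force': 0.0, 'finger_gap': 0.999}
```

View pics/top0.png

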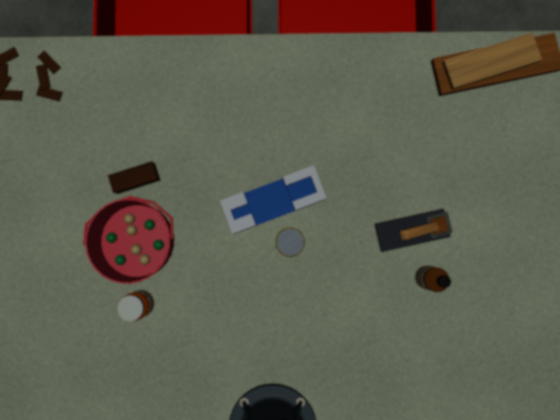

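View pics/side0.png

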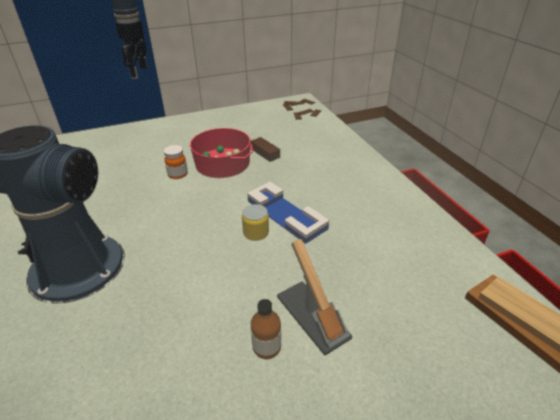

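```bash
cat > h.py <<'E'
import cv2,numpy as np
from station import manip,vision
def cam(n):
    m=vision.camera_model(n);return np.array(m["camera_matrix"],float),cv2.Rodrigues(np.array(m["rvec"],float))[0],np.array(m["tvec"],float).ravel()
def ray(n,uv):
    K,R,t=cam(n);uv=np.atleast_2d(np.asarray(uv,float))
    return -R.T@t,np.c_[uv,np.ones(len(uv))]@np.linalg.inv(K).T@R
def onplane(n,uv,z):
    c,d=ray(n,uv);return c+d*((z-c[2])/d[:,2])[:,None]
def proj(n,P):
    K,R,t=cam(n);q=(np.atleast_2d(P)@R.T+t)@K.T;return q[:,:2]/q[:,2:]
def tri(a,b):
    (c1,d1),(c2,d2)=ray("top",a),ray("side",b);d1,d2=d1[0],d2[0]
    s=np.linalg.lstsq(np.c_[d1,-d2],c2-c1,rcond=None)[0]
    p,q=c1+s[0]*d1,c2+s[1]*d2;return (p+q)/2,np.linalg.norm(p-q)
E
python3 - <<'E'
import cv2,numpy as np
t=cv2.imread("pics/top0.png");s=cv2.imread("pics/side0.png")
r=lambda a,f:cv2.resize(a,None,fx=f,fy=f,interpolation=cv2.INTER_CUBIC)
A=r(t[155:245,210:340],3);B=r(t[195:300,365:465],4);C=r(s[175:245,240:335],4);D=r(s[235:355,270:360],4)
def pad(a,h,w):
    o=np.zeros((h,w,3),np.uint8);o[:min(h,a.shape[0]),:min(w,a.shape[1])]=a[:h,:w];return o
o=np.vstack([np.hstack([pad(A,280,400),pad(C,280,400)]),np.hstack([pad(B[:320],320,400),pad(r(s[235:355,270:360],2.66),320,400)])])
cv2.imwrite("pics/crop.png",o*1)
E
```

```text
(no output)
```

View pics/crop.png

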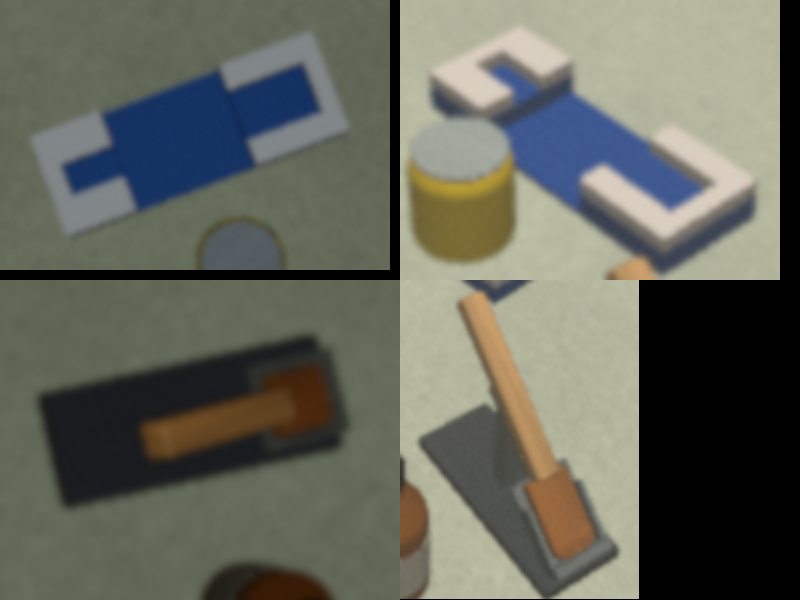

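```bash
cat > m.py <<'E'
from h import *
T=cv2.imread("pics/top0.png");S=cv2.imread("pics/side0.png")
def box(im,x0,y0,x1,y1,f):
    h=cv2.cvtColor(im,cv2.COLOR_BGR2HSV).astype(int);m=f(h[...,0],h[...,1],h[...,2]);o=np.zeros(m.shape,np.uint8);o[y0:y1,x0:x1]=m[y0:y1,x0:x1];return o
def quad(m):
    pts=cv2.findNonZero(m);h=cv2.convexHull(pts)
    return cv2.approxPolyN(h,4,ensure_convex=True).reshape(-1,2).astype(float)-0.0
np.set_printoptions(precision=4,suppress=True)
hs=lambda im,u,v:cv2.cvtColor(im,cv2.COLOR_BGR2HSV)[v,u]
print("samples white top",hs(T,230,205),"bg",hs(T,200,150),"base",hs(T,390,235),"handle",hs(T,415,233),"blade",hs(T,437,227),"rim",hs(T,130,200),"side white",hs(S,312,225),"side bg",hs(S,360,230),"side handle",hs(S,310,270),"side blade",hs(S,329,322), "side base",hs(S,292,300),"blue",hs(T,270,200),hs(S,290,213))
E
python3 m.py
```

```text
samples white top [101  15 137] bg [ 42  41 105] base [114  41  31] handle [ 16 171 100] blade [ 16 166  92] rim [178 192  85] side white [130   4 174] side bg [ 32  36 185] side handle [ 16 118 186] side blade [ 13 147 154] side base [36 15 84] blue [109 203  99] [111 144 143]
```

```bash
cat > m2.py <<'E'
from m import *
def big(m,k=1):
    n,l,st,_=cv2.connectedComponentsWithStats(m.astype(np.uint8));i=np.argsort(-st[1:,4])[:k]+1
    return np.isin(l,i).astype(np.uint8)
wt=box(T,210,155,335,240,lambda h,s,v:((s<27)&(v>112)&(h>60))); wt=big(wt,2)
bl=box(T,210,155,335,240,lambda h,s,v:(h>100)&(h<120)&(s>110))
ws=big(box(S,240,180,335,240,lambda h,s,v:(s<22)&(v>140)&((h>60)|(h<25))),2)
def rect(m): return cv2.boxPoints(cv2.minAreaRect(cv2.findNonZero(m)))
qt=rect(wt);qs=quad(ws);print("areas",wt.sum(),ws.sum());print("top quad",qt,"side quad",qs)
W=onplane("top",qt,.032);print(W);print("edges",np.linalg.norm(W-np.roll(W,1,0),axis=1))
c=W.mean(0);print("tray centre",c)
for p in qt:
    w=onplane("top",p,.032)
    e=proj("side",w)[0];j=np.argmin(np.linalg.norm(qs-e,axis=1));print("tri",*tri(p,qs[j]))
# rest/paddle
ot=big(box(T,375,205,455,255,lambda h,s,v:(h<25)&(s>110)&(v>50)))
os_=big(box(S,280,235,355,345,lambda h,s,v:(h<25)&(s>85)&(v>80)))
print("pad top",rect(ot),ot.sum(),"side",os_.sum())
br=box(T,370,200,460,260,lambda h,s,v:(v<62)|((h<25)&(s>110)));br=big(br)
q=rect(br);Wb=onplane("top",q,.012);print("base",q,Wb,np.linalg.norm(Wb-np.roll(Wb,1,0),axis=1))
for n,im in(("top",T),("side",S)):
    b=(60,180,190,300) if n=="top" else (180,125,256,180)
    r=big(box(im,*b,lambda h,s,v:((h>165)|(h<4))&(s>110)));cv2.imwrite(f"pics/r{n}.png",r*255)
    el=cv2.fitEllipse(cv2.convexHull(cv2.findNonZero(r)));print(n,"tub ell",el)
o=[cv2.cvtColor(x*255,cv2.COLOR_GRAY2BGR) for x in((wt|ot|br),(ws|os_))]
T2=T.copy();S2=S.copy();T2[(wt|ot)>0]=(0,255,0);T2[(br>0)&(ot==0)]=(255,0,255);S2[(ws|os_)>0]=(0,255,0)
cv2.imwrite("pics/mask.png",np.hstack([cv2.resize(T2[150:260,210:460],(400,176)),cv2.resize(S2[170:350,235:360],(278,400))[:176*1] if 0 else np.zeros((176,1,3),np.uint8)]))
cv2.imwrite("pics/mask.png",np.hstack([cv2.copyMakeBorder(cv2.resize(T2[150:260,210:460],None,fx=2,fy=2),0,320,0,0,0),cv2.resize(S2[170:350,235:335],(300,540))]))
E
python3 m2.py|tail -n +2
```

```text
areas 1230 46
top quad [[219.4741 200.0835]
 [313.5577 164.6094]
 [325.9939 197.5925]
 [231.9103 233.0666]] side quad [[317. 223.]
 [308. 228.]
 [285. 220.]
 [260. 191.]]
[[ 0.533   0.1207  0.032 ]
 [ 0.6148 -0.1013  0.032 ]
 [ 0.5365 -0.1293  0.032 ]
 [ 0.4554  0.0916  0.032 ]]
edges [0.0829 0.2366 0.0831 0.2354]
tray centre [ 0.5349 -0.0046  0.032 ]
tri [ 0.5201  0.1296 -0.0069] 0.03357950690249635
tri [ 0.6    -0.0964  0.0225] 0.033991121552423564
tri [ 0.5377 -0.1287  0.0478] 0.005469208632563581
tri [0.4715 0.0864 0.0324] 0.033815027270041896
pad top [[398.1765 226.7059]
 [444.5295 215.1177]
 [448.4118 230.6471]
 [402.0588 242.2353]] 573 side 1303
base [[374.082  223.282 ]
 [445.715  207.5227]
 [451.9599 235.9088]
 [380.3269 251.6681]] [[ 0.476  -0.2445  0.012 ]
 [ 0.5119 -0.4152  0.012 ]
 [ 0.4444 -0.4277  0.012 ]
 [ 0.4087 -0.2577  0.012 ]] [0.0685 0.1745 0.0686 0.1738]
top tub ell ((128.6510772705078, 239.35269165039062), (84.4986572265625, 91.94791412353516), 64.19109344482422)
side tub ell ((220.94097900390625, 151.5319061279297), (48.80282974243164, 64.12983703613281), 85.48314666748047)
```

View pics/mask.png

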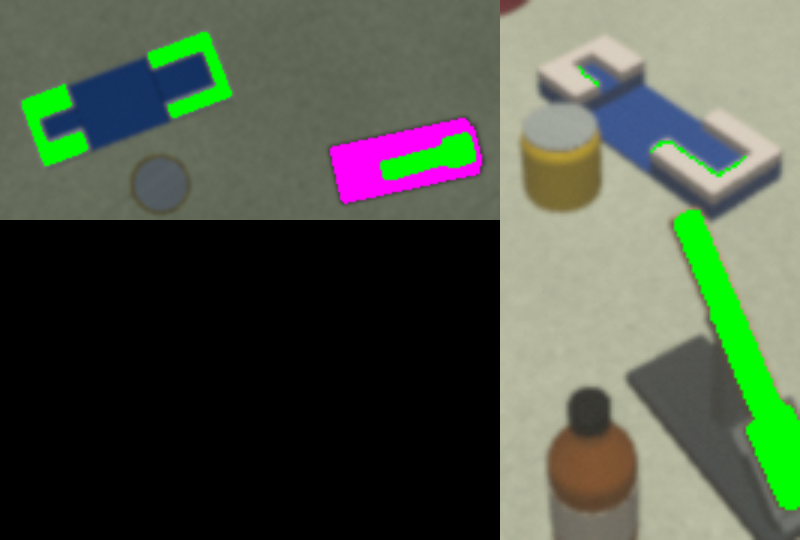

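```bash
cat > m3.py <<'E'
from m2 import *
print("=====")
ws=box(S,240,180,335,240,lambda h,s,v:(s<30)&(v>197));ws=big(cv2.morphologyEx(ws,cv2.MORPH_OPEN,np.ones((2,2),np.uint8)),2)
qs=quad(ws);print("side",ws.sum(),qs)
for p in qt:
    e=proj("side",onplane("top",p,.032))[0];j=np.argmin(np.linalg.norm(qs-e,axis=1));print("tri",e,*tri(p,qs[j]))
o=np.array([.4599,-.3343,.09]);a=np.radians(-78.1);X=np.array([np.cos(a),np.sin(a),-1])/[2**.5,2**.5,2**.5];Y=np.array([-np.sin(a),np.cos(a),0]);Z=np.cross(X,Y)
P=lambda x,y,z:o+(x*X+y*Y+z*Z)/1000
def axis_stats(n,m):
    pts=cv2.findNonZero(m).reshape(-1,2).astype(float)
    A,B=proj(n,[P(-100,0,8),P(100,0,8)]);d=(B-A)/np.linalg.norm(B-A);nn=np.array([-d[1],d[0]])
    u=(pts-A)@d;v=(pts-A)@nn;L=np.linalg.norm(B-A)
    print(n,"L",L,"u range",u.min(),u.max(),"v mean by decile",[round(float((v[(u>=f*L)&(u<(f+.1)*L)].max()+v[(u>=f*L)&(u<(f+.1)*L)].min())/2),2) for f in np.arange(0,1,.1)])
    c=[P(x,y,z) for x,w,zs in((-100,10,(0,16)),(100,18,(0,10))) for y in(-w,w) for z in zs]
    q=proj(n,c);uu=(q-A)@d;vv=(q-A)@nn;print("pred u",uu,"v",vv)
axis_stats("top",ot);axis_stats("side",os_)
# tub
c,_=cv2.minEnclosingCircle(cv2.findNonZero(big(box(T,60,180,190,300,lambda h,s,v:((h>165)|(h<4))&(s>110)))))
for z in(.08,):
    ang=np.linspace(0,2*np.pi,8,endpoint=False)
    for cc in [(128.65,239.35),c]: print("tub ctr",onplane("top",cc,z))
m=big(box(T,60,180,190,300,lambda h,s,v:((h>165)|(h<4))&(s>110)));hull=cv2.convexHull(cv2.findNonZero(m)).reshape(-1,2)
w=onplane("top",hull,.08);A=np.c_[2*w[:,:2],np.ones(len(w))];s=np.linalg.lstsq(A,(w[:,:2]**2).sum(1),rcond=None)[0];print("circ",s[:2],np.sqrt(s[2]+s[:2]@s[:2]))
E
python3 m3.py|sed '1,/=====/d'
```

```text
side 15 [[323. 222.]
 [290. 221.]
 [292. 219.]
 [325. 220.]]
tri [270.3349 180.2975] [ 0.5751  0.1305 -0.1379] 0.059099577834537405
tri [329.7437 218.8646] [ 0.6093 -0.0993  0.0295] 0.012437068191707194
tri [306.368  233.2228] [ 0.5536 -0.1345  0.0646] 0.04308737454367081
tri [248.0172 191.5508] [ 0.5127  0.0778 -0.0809] 0.12131784134546697
top L 44.76703375914605 u range -2.2772330431020262 45.663163357230665 v mean by decile [0.23, 0.23, 0.23, 0.24, 0.17, 0.31, 0.65, 0.18, 0.18, 0.18]
pred u [-3.6556  3.26   -3.2182  3.6925 41.2449 45.2872 41.8332 45.8701] v [ 4.5427  5.2793 -5.2118 -4.5885  7.3885  7.8069 -7.9624 -7.6409]
side L 104.78653363467416 u range 1.8708694474408678 107.05135496051115 v mean by decile [0.54, 0.53, 0.59, 0.91, 0.83, 1.03, 0.75, 1.47, 1.2, 1.13]
pred u [ -0.0878   0.3412  -0.3314   0.0885 104.8541 106.3666 102.3763 103.8303] v [ 6.3889  2.938  -2.8532 -6.4377 10.2786  8.144  -6.5808 -8.869 ]
tub ctr [[0.4426 0.3187 0.08  ]]
tub ctr [[0.4469 0.3169 0.08  ]]
circ [0.4436 0.3192] 0.09842650014181793
```

View pics/rtop.png

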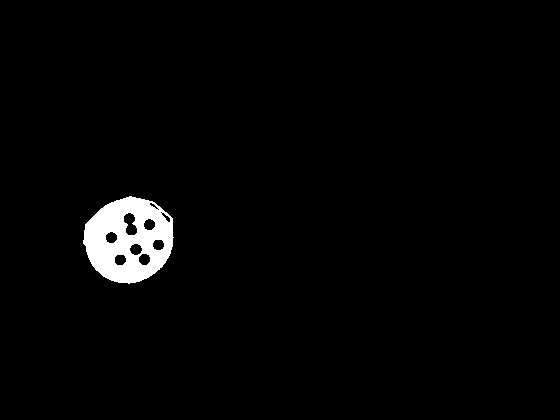

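```bash
cat > m4.py <<'E'
from m3 import *
print("#####")
for p,q in zip(qt,[(271,181.7),(328.8,220.7),(305.5,235.7),(248,193.7)]): print("tri",*tri(p,q))
from scipy.optimize import least_squares
sel=w[(w[:,1]>s[1]-.01)][:,:2]
f=least_squares(lambda c:np.hypot(*(sel-c).T)-.096,s[:2],loss="soft_l1",f_scale=.001);print("tub left half",f.x,len(sel),np.round(f.fun,4))
f=least_squares(lambda c:np.r_[np.hypot(*(sel-c[:2]).T)-c[2]],[*s[:2],.096],loss="soft_l1",f_scale=.001);print(f.x)
# stones & bystanders
h=cv2.cvtColor(T,cv2.COLOR_BGR2HSV).astype(int)
hole=(m==0)&(cv2.drawContours(np.zeros_like(m),[hull.reshape(-1,1,2).astype(np.int32)],-1,1,-1)>0)
n,l,st,ce=cv2.connectedComponentsWithStats(hole.astype(np.uint8))
for i in range(1,n):
    if st[i,4]>20: print("stone",ce[i],onplane("top",ce[i],.019)[0],st[i,4],h[int(ce[i][1]),int(ce[i][0])])
for nm,uv,z in(("bottle",(443,282),.13),("jar",(130,308),.09),("tin",(290,242),.07),("offcut",(134,177),.035)): print(nm,onplane("top",uv,z)[0])
# side rim: predicted ellipse extents vs mask
t=np.linspace(0,2*np.pi,72);
rs=cv2.imread("pics/rside.png",0);x=cv2.boundingRect(cv2.findNonZero(rs));print("side bbox",x)
for cy in(.310,.315,.320,.325):
    q=np.vstack([proj("side",np.c_[.443+r*np.cos(t),cy+r*np.sin(t),0*t+z]) for r,z in((.096,.08),(.089,0))]);print(cy,q.min(0),q.max(0))
E
python3 m4.py|sed '1,/#####/d'
```

```text
tri [0.5343 0.1211 0.0263] 0.0015948328272318822
tri [ 0.6143 -0.1012  0.0262] 0.0030770271907250182
tri [ 0.5358 -0.1296  0.0245] 0.002859121826073402
tri [0.4553 0.0925 0.0239] 0.0004112599975902615
tub left half [0.442  0.3227] 20 [ 0.0005  0.0004 -0.0002 -0.0003 -0.0002 -0.0001 -0.0004 -0.0003 -0.0006
 -0.0014  0.0027  0.0026  0.0034  0.0054 -0.003  -0.0029 -0.0034 -0.003
  0.0022  0.0024]
[0.4419 0.3227 0.0959]
stone [129.9289 223.8782] [0.4795 0.335  0.019 ] 197 [ 10 129  87]
stone [165.8667 216.9   ] [0.4953 0.2496 0.019 ] 30 [10 84 70]
stone [149.0105 224.1684] [0.4784 0.2896 0.019 ] 95 [ 70 189  77]
stone [110.9583 237.1458] [0.4485 0.3797 0.019 ] 96 [ 70 190  78]
stone [158.     244.4022] [0.4304 0.2678 0.019 ] 92 [ 70 192  77]
stone [135.5 249. ] [0.42  0.321 0.019] 100 [ 22  98 125]
stone [119.8191 259.4149] [0.3958 0.3579 0.019 ] 94 [ 71 193  78]
stone [144.0408 258.9592] [0.3964 0.3006 0.019 ] 98 [ 23 100 122]
bottle [ 0.347  -0.3626  0.13  ]
jar [0.2921 0.3107 0.09  ]
tin [ 0.4336 -0.0428  0.07  ]
offcut [0.5892 0.3217 0.035 ]
side bbox (190, 129, 63, 48)
0.31 [191.6002 128.0627] [252.9752 179.1761]
0.315 [191.2867 127.4226] [252.4837 178.3322]
0.32 [190.9751 126.7861] [251.9951 177.4933]
0.325 [190.6653 126.153 ] [251.5094 176.6593]
```

```bash
cat > plan.py <<'E'
from h import *
def pose():
    s=manip.sense();x,y,z,w=s["tool_rot"];p=np.array(s["tcp_pos"])
    return np.array([*p,np.arctan2(1-2*(x*x+z*z),2*(x*y-z*w))]),s
def plan(way,start=None,step=38,turn=.11):
    """way: TCP x,y,z (m), azimuth of tool y (rad); prints one list of rows per call"""
    p=pose()[0] if start is None else np.array(start,float);seq=[]
    c=p.copy()
    for w in way:
        w=np.array(w[:4],float);n=int(np.ceil(max(np.linalg.norm(w[:3]-c[:3])*1000/step,abs(w[3]-c[3])/turn,1)))
        seq+=[c+(w-c)*k/n for k in range(1,n+1)];c=w
    b=p
    for i in range(0,len(seq),5):
        a=b[3];ex=np.array([-np.sin(a),np.cos(a)]);ey=np.array([np.cos(a),np.sin(a)]);rows=[]
        for q in seq[i:i+5]:
            d=(q-b)[:3]*1000;rows.append([float(round(v)) for v in(d[:2]@ex,d[:2]@ey,-d[2])]+[float(round(a-q[3],3))])
        print(rows);
        # rounded pose carried on
        r=rows[-1];b=np.array([*(b[:2]+(r[0]*ex+r[1]*ey)/1000),b[2]-r[2]/1000,a-r[3]])
    print("end",b.round(4))
E
python3 - <<'E'
from plan import *
print(pose()[0])
A=np.radians(11.9)
plan([(.37,.33,.23,.65),(.4523,-.0,.24,A),(.4523,-.2983,.225,A),(.4523,-.2983,.119,A)])
E
```

```text
[0.25203132 0.57116883 0.20813197 1.15503302]
[[-26.0, -22.0, -3.0, 0.063], [-51.0, -43.0, -5.0, 0.126], [-77.0, -65.0, -8.0, 0.189], [-103.0, -86.0, -11.0, 0.253], [-128.0, -108.0, -14.0, 0.316]]
[[-31.0, -13.0, -2.0, 0.063], [-63.0, -25.0, -5.0, 0.126], [-94.0, -38.0, -8.0, 0.189], [-125.0, -59.0, -9.0, 0.238], [-156.0, -80.0, -10.0, 0.287]]
[[-36.0, -11.0, -1.0, 0.049], [-72.0, -23.0, -2.0, 0.099], [-108.0, -34.0, -3.0, 0.148], [-144.0, -46.0, -5.0, 0.197], [-180.0, -57.0, -6.0, 0.246]]
[[-38.0, -2.0, -1.0, 0.049], [-76.0, -5.0, -2.0, 0.098], [-111.0, -16.0, 0.0, 0.098], [-147.0, -27.0, 2.0, 0.098], [-183.0, -38.0, 4.0, 0.098]]
[[-36.0, -8.0, 2.0, 0.0], [-73.0, -16.0, 4.0, 0.0], [-109.0, -24.0, 5.0, 0.0], [-145.0, -31.0, 7.0, 0.0], [-182.0, -39.0, 9.0, 0.0]]
[[0.0, 0.0, 35.0, 0.0], [0.0, 0.0, 71.0, 0.0], [0.0, 0.0, 106.0, 0.0]]
end [ 0.4523 -0.2983  0.1191  0.208 ]
```

>>> {"fn": "drive_tool", "kwargs": {
  "deltas": [
    [[-26, -22, -3, 0.063], [-51, -43, -5, 0.126], [-77, -65, -8, 0.189], [-103, -86, -11, 0.253], [-128, -108, -14, 0.316]]
  ],
  "jaw": 50
}}

```text
t: 0.52
tcp_pos: [0.3261, 0.4197, 0.2227]
tool_rot: [0.359, 0.933, -0.0, -0.0]
force: [0.1, -0.7, -0.1]
finger_gap: 0.582
gripper_force: 0.0
```

>>> {"fn": "drive_tool", "kwargs": {
  "deltas": [
    [[-31, -13, -2, 0.063], [-63, -25, -5, 0.126], [-94, -38, -8, 0.189], [-125, -59, -9, 0.238], [-156, -80, -10, 0.287]]
  ]
}}

```text
t: 0.93
tcp_pos: [0.3889, 0.256, 0.233]
tool_rot: [0.488, 0.873, 0.0, 0.0]
force: [1.0, -0.4, -0.7]
finger_gap: 0.585
gripper_force: 0.0
```

>>> {"fn": "drive_tool", "kwargs": {
  "deltas": [
    [[-36, -11, -1, 0.049], [-72, -23, -2, 0.099], [-108, -34, -3, 0.148], [-144, -46, -5, 0.197], [-180, -57, -6, 0.246]]
  ]
}}

```text
t: 1.35
tcp_pos: [0.434, 0.0726, 0.239]
tool_rot: [0.592, 0.806, -0.0, -0.0]
force: [0.2, 0.1, -0.4]
finger_gap: 0.586
gripper_force: 0.0
```

>>> {"fn": "drive_tool", "kwargs": {
  "deltas": [
    [[-38, -2, -1, 0.049], [-76, -5, -2, 0.098], [-111, -16, 0, 0.098], [-147, -27, 2, 0.098], [-183, -38, 4, 0.098]]
  ]
}}

```text
t: 1.77
tcp_pos: [0.4528, -0.1133, 0.2347]
tool_rot: [0.63, 0.777, 0.0, -0.0]
force: [0.5, 0.2, -0.1]
finger_gap: 0.582
gripper_force: 0.0
```

>>> {"fn": "drive_tool", "kwargs": {
  "deltas": [
    [[-36, -8, 2, 0], [-73, -16, 4, 0], [-109, -24, 5, 0], [-145, -31, 7, 0], [-182, -39, 9, 0]]
  ]
}}

```text
t: 2.18
tcp_pos: [0.4521, -0.2993, 0.2256]
tool_rot: [0.63, 0.777, 0.0, -0.0]
force: [0.4, 1.1, 0.4]
finger_gap: 0.582
gripper_force: 0.0
```

>>> {"fn": "drive_tool", "kwargs": {
  "deltas": [
    [[0, 0, 0, 0]]
  ]
}}

```text
t: 2.27
tcp_pos: [0.4532, -0.3054, 0.2256]
tool_rot: [0.632, 0.775, -0.001, 0.002]
force: [0.5, -0.5, -0.1]
finger_gap: 0.586
gripper_force: 0.0
```

Run:
```python
from plan import *
p,s=pose();print(p,s["finger_gap"],s["t"])
plan([(.4523,-.2983,.119,np.radians(11.9))],step=25)
```

```text
[ 0.45316725 -0.30535152  0.22559691  0.20276699] 0.5859718035821002 2.2667
[[1.0, 0.0, 21.0, -0.001], [3.0, 0.0, 43.0, -0.002], [4.0, 0.0, 64.0, -0.003], [6.0, 0.0, 85.0, -0.004], [7.0, 1.0, 107.0, -0.005]]
end [ 0.4527 -0.2983  0.1186  0.2078]
```

>>> {"fn": "drive_tool", "kwargs": {
  "deltas": [
    [[0, 0, 25, 0], [0, 0, 50, 0], [0, 0, 75, 0], [0, 0, 92, 0], [0, 0, 102, 0]]
  ]
}}

```text
t: 2.68
tcp_pos: [0.4513, -0.2961, 0.1216]
tool_rot: [0.63, 0.777, 0.0, -0.002]
force: [0.3, 0.7, -0.2]
finger_gap: 0.591
gripper_force: 0.0
```

>>> {"fn": "drive_tool", "kwargs": {
  "deltas": [
    [[0, 0, 4, 0], [0, 0, 4, 0], [0, 0, 4, 0]]
  ]
}}

```text
t: 2.93
tcp_pos: [0.4532, -0.298, 0.1206]
tool_rot: [0.63, 0.777, -0.0, 0.001]
force: [-0.1, -0.0, 0.3]
finger_gap: 0.587
gripper_force: 0.0
```

Run:
```python
from plan import *
p,s=pose();print(p,s["force"])
a=vision.snapshot("top")[190:290,360:470,::-1];b=vision.snapshot("side")[180:360,230:370,::-1]
f=lambda i,w:cv2.resize(i,(w,600),interpolation=cv2.INTER_CUBIC)
cv2.imwrite("pics/g1.png",np.hstack([cv2.copyMakeBorder(cv2.resize(a,(330,300)),0,300,0,0,0),f(b,466)]))
```

```text
[ 0.45315322 -0.29800436  0.12062767  0.20818624] [-0.14739037 -0.01919894  0.29775909]
```

View pics/g1.png

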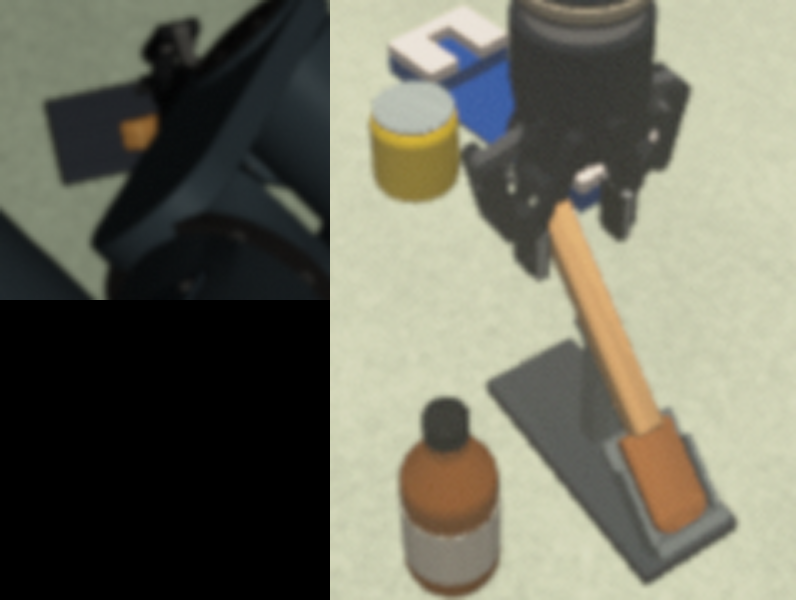

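>>> {"fn": "drive_tool", "kwargs": {
  "deltas": [
    [[0, 0, 0, 0], [0, 0, 0, 0], [0, 0, 0, 0], [0, 0, 0, 0], [0, 0, 0, 0]]
  ],
  "jaw": 0,
  "force": 90
}}

```text
t: 3.45
tcp_pos: [0.453, -0.298, 0.1211]
tool_rot: [0.63, 0.777, -0.0, 0.001]
force: [-0.7, 0.5, 6.5]
finger_gap: 0.204
gripper_force: 88.2
```

Run:
```python
from plan import *
p,s=pose();print(p,s["force"],s["finger_gap"],s["gripper_force"])
```

```text
[ 0.45299339 -0.29799512  0.1210768   0.20794921] [-0.74726633  0.49280107  6.49122965] 0.20400174305058227 88.18959676048507
```

>>> {"fn": "drive_tool", "kwargs": {
  "deltas": [
    [[0, 0, -8, 0], [0, 0, -25, 0], [0, 0, -50, 0], [0, 0, -80, 0], [0, 0, -105, 0]]
  ],
  "force": 120
}}

```text
t: 3.87
tcp_pos: [0.4525, -0.2976, 0.2266]
tool_rot: [0.63, 0.777, 0.0, 0.0]
force: [0.3, -0.7, -0.3]
finger_gap: 0.191
gripper_force: 117.7
```

>>> {"fn": "drive_tool", "kwargs": {
  "deltas": [
    [[15, 2, -10, 0], [40, 6, -15, 0], [70, 12, -15, 0], [100, 17, -15, 0], [130, 22, -15, 0]]
  ]
}}

```text
t: 4.28
tcp_pos: [0.4459, -0.1633, 0.2394]
tool_rot: [0.63, 0.776, 0.0, -0.001]
force: [0.5, 0.4, -1.0]
finger_gap: 0.192
gripper_force: 117.8
```

>>> {"fn": "drive_tool", "kwargs": {
  "deltas": [
    [[30, 5, 0, 0], [60, 10, 0, 0], [90, 15, 0, 0], [120, 20, 0, 0], [150, 25, 0, 0]]
  ]
}}

```text
t: 4.7
tcp_pos: [0.4389, -0.0115, 0.2393]
tool_rot: [0.63, 0.777, -0.0, -0.001]
force: [0.4, 0.1, -0.7]
finger_gap: 0.192
gripper_force: 117.8
```

>>> {"fn": "drive_tool", "kwargs": {
  "deltas": [
    [[30, 5, 0, 0], [60, 10, 0, 0], [90, 15, 0, 0], [120, 20, 0, 0], [150, 25, 0, 0]]
  ]
}}

```text
t: 5.12
tcp_pos: [0.4321, 0.1399, 0.2394]
tool_rot: [0.63, 0.777, -0.001, -0.001]
force: [0.9, 0.1, -0.4]
finger_gap: 0.188
gripper_force: 117.8
```

>>> {"fn": "drive_tool", "kwargs": {
  "deltas": [
    [[30, 5, 0, 0], [60, 10, 0, 0], [90, 15, 0, 0], [120, 20, 0, 0], [150, 25, 0, 0]]
  ]
}}

```text
t: 5.53
tcp_pos: [0.4255, 0.2914, 0.2392]
tool_rot: [0.63, 0.777, -0.001, -0.001]
force: [0.0, -1.4, -1.4]
finger_gap: 0.191
gripper_force: 117.8
```

>>> {"fn": "drive_tool", "kwargs": {
  "deltas": [
    [[30, 5, 0, 0], [60, 10, 0, 0], [85, 14, 0, 0], [105, 17, 0, 0], [113, 18, 0, 0]]
  ]
}}

```text
t: 5.95
tcp_pos: [0.42, 0.4066, 0.239]
tool_rot: [0.629, 0.778, -0.0, -0.001]
force: [-0.7, -0.3, -1.5]
finger_gap: 0.191
gripper_force: 117.6
```

>>> {"fn": "drive_tool", "kwargs": {
  "deltas": [
    [[0, 0, 0, 0], [0, 0, 0, 0]]
  ]
}}

```text
t: 6.12
tcp_pos: [0.4209, 0.4033, 0.2393]
tool_rot: [0.63, 0.777, -0.001, -0.0]
force: [-0.9, -1.1, -0.8]
finger_gap: 0.193
gripper_force: 117.6
```

Run:
```python
from plan import *
p,s=pose();print(p,s["force"],s["finger_gap"],s["gripper_force"],"TCP goal",.423,.404)
a=vision.snapshot("top")[140:340,30:230,::-1];b=vision.snapshot("side")[60:210,130:330,::-1]
cv2.imwrite("pics/s1.png",np.hstack([cv2.resize(a,(380,380),interpolation=cv2.INTER_CUBIC),cv2.copyMakeBorder(cv2.resize(b,(420,315),interpolation=cv2.INTER_CUBIC),0,65,0,0,0)]))
tip=p[:3]+np.array([.111*.206,-.111*.9785,-.098]);print("tip pred",tip,"top px",proj("top",tip),"side px",proj("side",tip))
```

```text
[0.42089104 0.40332559 0.23929081 0.20893664] [-0.85353551 -1.06571744 -0.75983783] 0.19338008524775377 117.63980244199047 TCP goal 0.423 0.404
tip pred [0.44375704 0.29471209 0.14129081] top px [[130.99031136 238.66783241]] side px [[222.04442442 126.58838812]]
```

View pics/s1.png

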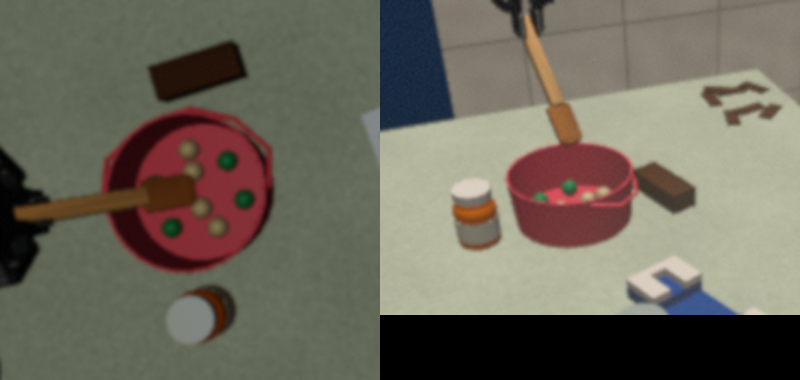

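>>> {"fn": "drive_tool", "kwargs": {
  "deltas": [
    [[0, 2, 20, 0], [0, 3, 45, 0], [0, 3, 70, 0], [0, 3, 90, 0], [0, 3, 100, 0]]
  ]
}}

```text
t: 6.63
tcp_pos: [0.4238, 0.4022, 0.1376]
tool_rot: [0.631, 0.776, -0.003, -0.001]
force: [-0.2, -0.1, -0.3]
finger_gap: 0.191
gripper_force: 117.7
```

>>> {"fn": "drive_tool", "kwargs": {
  "deltas": [
    [[0, 0, 8, 0], [0, 0, 15, 0], [0, 0, 20, 0], [0, 0, 24, 0], [0, 0, 24, 0]]
  ]
}}

```text
t: 7.05
tcp_pos: [0.425, 0.4046, 0.1159]
tool_rot: [0.63, 0.777, -0.0, 0.0]
force: [-0.3, -0.2, -0.7]
finger_gap: 0.189
gripper_force: 117.8
```

Run:
```python
from plan import *
p,s=pose();print(p,s["force"])
e=np.array([-.206,.9785]);f=np.array([.9785,.206]);d=p[:2]-.111*e-[.443,.320];print("tip u,v mm",d@e*1e3,d@f*1e3,"edge z",p[2]-.102)
psi=np.radians(-90-18*np.arange(0,46));u=-17+31*np.sin(psi);v=38*np.cos(psi)
u0,v0=-25,-1
pts=np.round(np.c_[u,v]).astype(int);prev=np.array([u0,v0])
print((pts[:1]-prev).tolist());
for i in range(0,20,5):print((pts[i+1:i+6]-pts[i]).tolist())
```

```text
[0.42504268 0.40458992 0.1158973  0.20788958] [-0.31486    -0.17181466 -0.73061066]
tip u,v mm -24.518258160469607 -0.1457138620648931 edge z 0.013897303380219606
[[-23, 1]]
[[2, -12], [6, -22], [13, -31], [21, -36], [31, -38]]
[[10, 2], [18, 7], [25, 16], [29, 26], [31, 38]]
[[-2, 12], [-6, 22], [-13, 31], [-21, 36], [-31, 38]]
[[-10, -2], [-18, -7], [-25, -16], [-29, -26], [-31, -38]]
```

>>> {"fn": "drive_tool", "kwargs": {
  "deltas": [
    [[-10, 0, 1, 0], [-23, 0, 2, 0]]
  ]
}}

```text
t: 7.22
tcp_pos: [0.4303, 0.3825, 0.1147]
tool_rot: [0.629, 0.777, 0.001, 0.0]
force: [0.4, -0.6, -1.0]
finger_gap: 0.192
gripper_force: 117.7
```

>>> {"fn": "drive_tool", "kwargs": {
  "deltas": [
    [[2, -12, 0, 0], [6, -22, 0, 0], [13, -31, 0, 0], [21, -36, 0, 0], [31, -38, 0, 0]]
  ]
}}

```text
t: 7.63
tcp_pos: [0.3846, 0.4045, 0.1145]
tool_rot: [0.629, 0.777, -0.001, 0.0]
force: [0.1, -1.8, 3.6]
finger_gap: 0.193
gripper_force: 117.6
```

>>> {"fn": "drive_tool", "kwargs": {
  "deltas": [
    [[10, 2, 0, 0], [18, 7, 0, 0], [25, 16, 0, 0], [29, 26, 0, 0], [31, 38, 0, 0]]
  ]
}}

```text
t: 8.05
tcp_pos: [0.4171, 0.4445, 0.1145]
tool_rot: [0.629, 0.777, 0.0, 0.0]
force: [-2.7, -0.1, 5.1]
finger_gap: 0.191
gripper_force: 119.0
```

Run:
```python
from plan import *
p,s=pose();print(p,s["force"])
e=np.array([-.206,.9785]);f=np.array([.9785,.206]);d=p[:2]-.111*e-[.443,.320];print("tip u,v mm",d@e*1e3,d@f*1e3,"edge z",p[2]-.102)
a=vision.snapshot("top")[140:340,30:230,::-1];b=vision.snapshot("side")[60:210,130:330,::-1]
cv2.imwrite("pics/s2.png",np.hstack([cv2.resize(a,(380,380),interpolation=cv2.INTER_CUBIC),cv2.copyMakeBorder(cv2.resize(b,(420,315),interpolation=cv2.INTER_CUBIC),0,65,0,0,0)]))
```

```text
[0.41714907 0.44454582 0.1145049  0.2099006 ] [-2.68617117 -0.09673411  5.09509452]
tip u,v mm 16.20466857928545 0.3613001278280166 edge z 0.01250489770832304
```

View pics/s2.png

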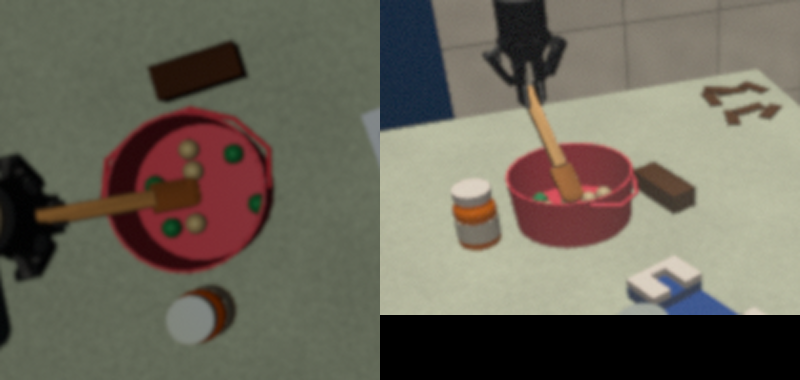

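```bash
cat > tip.py <<'E'
from plan import *
from scipy.spatial import cKDTree
def tipmeas():
    p,s=pose();r={}
    T=vision.snapshot("top");S=vision.snapshot("side")
    for n,im,(x0,y0,x1,y1) in(("top",T,(30,195,175,285)),("side",S,(185,90,240,170))):
        h=cv2.cvtColor(im,cv2.COLOR_RGB2HSV).astype(int)
        m=((h[...,0]>8)&(h[...,0]<25)&(h[...,1]>(145 if n=="top" else 90))).astype(np.uint8);o=np.zeros_like(m);o[y0:y1,x0:x1]=m[y0:y1,x0:x1]
        k,l,st,_=cv2.connectedComponentsWithStats(o);i=1+np.argmax(st[1:,4]);pt=np.argwhere(l==i)[:,::-1].astype(float)
        g=p[:3]+np.array([0,0,.019]);g2=g+np.array([.0215,-.1055,-.12]);A,B=proj(n,[g,g2]);d=(B-A)/np.linalg.norm(B-A)
        u=(pt-A)@d;e=pt[u>u.max()-2].mean(0)+d*.5;r[n]=e
        print(n,"pix",len(pt),"end px",e)
    return p,s,r
if __name__=="__main__":
    p,s,r=tipmeas();t,er=tri(r["top"],r["side"]);print("tri tip",t,er)
    e=np.array([-.206,.9785]);f=np.array([.9785,.206])
    for w in(t,onplane("top",r["top"],.016)[0]):
        d=w[:2]-[.443,.32];print("u,v",d@e*1e3,d@f*1e3,"tip-TCP along e",(w[:2]-p[:2])@e,"z",w[2]-p[2])
    print("floor centre px",proj("top",[.443,.32,.006]),"handle px top",proj("top",p[:3]+[0,0,.019]))
E
python3 tip.py
```

```text
top pix 902 end px [132.9938656  238.08858487]
side pix 418 end px [223.58388253 154.26495937]
tri tip [0.4455403  0.32483943 0.02727178] 0.00037892785524876486
u,v 4.212080125002801 3.4826048357944894 tip-TCP along e -0.12339404657553388 z -0.08748764192597112
u,v 7.429468628273795 4.426603131745402 tip-TCP along e -0.12017665807226288 z -0.09875942558872523
floor centre px [[137.64140178 239.24934979]] handle px top [[ 61.32622848 251.07679634]]
```

>>> {"fn": "drive_tool", "kwargs": {
  "deltas": [
    [[-2, 12, 0, 0], [-6, 22, 0, 0], [-13, 31, 0, 0], [-21, 36, 0, 0], [-31, 38, 0, 0]]
  ]
}}

```text
t: 8.67
tcp_pos: [0.4623, 0.4208, 0.1137]
tool_rot: [0.63, 0.777, 0.001, 0.0]
force: [0.0, 0.6, -0.8]
finger_gap: 0.189
gripper_force: 121.2
```

>>> {"fn": "drive_tool", "kwargs": {
  "deltas": [
    [[-10, -2, 0, 0], [-18, -7, 0, 0], [-25, -16, 0, 0], [-29, -26, 0, 0], [-31, -38, 0, 0]]
  ]
}}

```text
t: 9.08
tcp_pos: [0.4325, 0.3847, 0.117]
tool_rot: [0.63, 0.776, 0.006, 0.001]
force: [-1.4, 2.0, 4.3]
finger_gap: 0.191
gripper_force: 121.0
```

```bash
python3 tip.py
python3 - <<'E'
from plan import *
a=vision.snapshot("top")[140:340,30:230,::-1];b=vision.snapshot("side")[60:210,130:330,::-1]
cv2.imwrite("pics/s3.png",np.hstack([cv2.resize(a,(380,380),interpolation=cv2.INTER_CUBIC),cv2.copyMakeBorder(cv2.resize(b,(420,315),interpolation=cv2.INTER_CUBIC),0,65,0,0,0)]))
E
```

```text
top pix 870 end px [160.18645499 230.69295199]
side pix 370 end px [227.58391408 154.33161356]
tri tip [0.45265169 0.25386076 0.06513329] 0.018626957539919244
u,v -66.70549691888937 -4.180500891209671 tip-TCP along e -0.13221885477809367 z -0.05184824549622036
u,v -59.24857893032354 7.729656510745267 tip-TCP along e -0.12476193678952782 z -0.10098153186320502
floor centre px [[137.64140178 239.24934979]] handle px top [[ 89.40469989 244.36871927]]
```

View pics/s3.png

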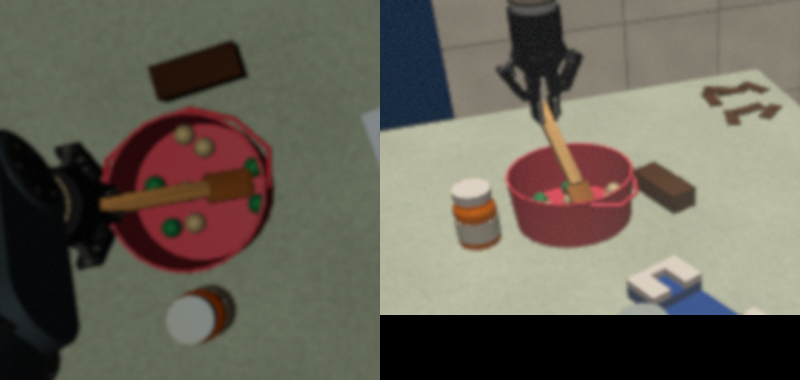

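>>> {"fn": "drive_tool", "kwargs": {
  "deltas": [
    [[-10, 0, 0, 0], [-20, 0, 0, 0], [-28, 0, 0, 0], [-33, 0, 0, 0], [-36, 0, 0, 0]]
  ]
}}

```text
t: 9.7
tcp_pos: [0.4385, 0.3583, 0.1196]
tool_rot: [0.636, 0.772, 0.012, -0.006]
force: [-11.1, 30.6, 26.7]
finger_gap: 0.193
gripper_force: 125.4
```

```bash
python3 tip.py; python3 -c "
from plan import *
p,s=pose();print(p,s['force'],s['ft_torque'])"
```

```text
top pix 747 end px [165.60142555 233.17460358]
side pix 333 end px [228.41922341 153.99435264]
tri tip [0.44930302 0.23851368 0.0753562 ] 0.013371782507482386
u,v -81.03278198567952 -10.618673344938642 tip-TCP along e -0.11939660534851722 z -0.04427621718502675
u,v -70.66412583232739 -0.803584200289391 tip-TCP along e -0.10902794919516506 z -0.10363241492939487
floor centre px [[137.64140178 239.24934979]] handle px top [[101.42368503 241.42649258]]
[0.43835871 0.35799001 0.11959509 0.19453368] [-9.91779425 25.55785609 21.78485964] [ 5.12786167  2.23353208 -0.89278962]
```

>>> {"fn": "drive_tool", "kwargs": {
  "deltas": [
    [[8, 0, 0, 0], [16, 0, 0, 0], [22, 0, 0, 0], [22, 0, 0, 0]]
  ]
}}

```text
t: 10.13
tcp_pos: [0.4319, 0.3684, 0.1135]
tool_rot: [0.629, 0.777, -0.001, 0.0]
force: [-0.2, -1.5, 0.7]
finger_gap: 0.194
gripper_force: 120.9
```

```bash
python3 tip.py
python3 - <<'E'
from plan import *
p,s=pose();print(p,s['force'],s['ft_torque'])
a=vision.snapshot("top")[140:340,30:230,::-1];b=vision.snapshot("side")[60:210,130:330,::-1]
cv2.imwrite("pics/s4.png",np.hstack([cv2.resize(a,(380,380),interpolation=cv2.INTER_CUBIC),cv2.copyMakeBorder(cv2.resize(b,(420,315),interpolation=cv2.INTER_CUBIC),0,65,0,0,0)]))
E
```

```text
top pix 828 end px [165.35110793 232.6011214 ]
side pix 328 end px [228.29502477 154.07605817]
tri tip [0.44987821 0.23946902 0.07446614] 0.014880384645910634
u,v -80.21647103453803 -9.859050742954068 tip-TCP along e -0.12981367183201745 z -0.039064261728324
u,v -70.35347055361073 0.6565429081835716 tip-TCP along e -0.11995067135109015 z -0.09753039799529034
floor centre px [[137.64140178 239.24934979]] handle px top [[ 97.6956877  244.54212682]]
[0.43221745 0.36746591 0.11328508 0.20846204] [-0.25327551 -0.40538318  0.48363296] [-0.07161077 -0.01083705 -0.06111435]
```

>>> {"fn": "drive_tool", "kwargs": {
  "deltas": [
    [[10, 0, 2, 0], [22, 0, 4, 0]]
  ]
}}

```text
t: 10.5
tcp_pos: [0.4288, 0.389, 0.1101]
tool_rot: [0.63, 0.776, -0.001, 0.001]
force: [0.6, -2.7, 5.7]
finger_gap: 0.19
gripper_force: 120.5
```

>>> {"fn": "drive_tool", "kwargs": {
  "deltas": [
    [[1, -11, 0, 0], [6, -21, 0, 0], [12, -29, 0, 0], [20, -34, 0, 0], [29, -36, 0, 0]]
  ]
}}

```text
t: 10.92
tcp_pos: [0.3846, 0.4112, 0.1097]
tool_rot: [0.63, 0.777, -0.001, -0.001]
force: [-0.7, 0.5, -0.9]
finger_gap: 0.191
gripper_force: 121.4
```

>>> {"fn": "drive_tool", "kwargs": {
  "deltas": [
    [[9, 2, 0, 0], [17, 7, 0, 0], [23, 15, 0, 0], [28, 25, 0, 0], [29, 36, 0, 0]]
  ]
}}

```text
t: 11.33
tcp_pos: [0.4171, 0.4487, 0.1102]
tool_rot: [0.629, 0.777, 0.001, 0.0]
force: [0.2, -0.4, 0.3]
finger_gap: 0.193
gripper_force: 121.3
```

>>> {"fn": "drive_tool", "kwargs": {
  "deltas": [
    [[-1, 11, 0, 0], [-6, 21, 0, 0], [-12, 29, 0, 0], [-20, 34, 0, 0], [-29, 36, 0, 0]]
  ]
}}

```text
t: 11.75
tcp_pos: [0.4586, 0.425, 0.1098]
tool_rot: [0.63, 0.776, 0.0, 0.0]
force: [0.1, -0.0, -1.1]
finger_gap: 0.187
gripper_force: 121.5
```

>>> {"fn": "drive_tool", "kwargs": {
  "deltas": [
    [[-9, -2, 0, 0], [-17, -7, 0, 0], [-23, -15, 0, 0], [-28, -25, 0, 0], [-29, -36, 0, 0]]
  ]
}}

```text
t: 12.17
tcp_pos: [0.427, 0.388, 0.11]
tool_rot: [0.63, 0.776, -0.001, -0.0]
force: [-0.5, 0.4, -1.3]
finger_gap: 0.191
gripper_force: 121.4
```

```bash
python3 tip.py
python3 - <<'E'
from plan import *
p,s=pose();print(p,s['force'],s['t'])
E
```

```text
top pix 867 end px [159.44621619 235.9217264 ]
side pix 349 end px [227.6839011  154.25066631]
tri tip [0.44671964 0.25370305 0.06644768] 0.00643625284456259
u,v -65.63781436481841 -10.017506028386311 tip-TCP along e -0.1354535392602513 z -0.043555315113225496
u,v -55.06668607366392 -4.042251490348255 tip-TCP along e -0.1248824109690968 z -0.09400299169204071
floor centre px [[137.64140178 239.24934979]] handle px top [[ 89.12308133 246.92370973]]
[0.4249241  0.38803786 0.10986447 0.20802233] [-0.74734986  0.03753841  0.15657119] 12.2667
```

>>> {"fn": "drive_tool", "kwargs": {
  "deltas": [
    [[0, 0, -12, 0], [-5, 0, -25, 0], [-15, 0, -25, 0], [-25, 0, -25, 0], [-32, 0, -26, 0]]
  ]
}}

```text
t: 12.68
tcp_pos: [0.4362, 0.3611, 0.1373]
tool_rot: [0.632, 0.775, 0.004, -0.002]
force: [-2.9, 15.9, 7.8]
finger_gap: 0.192
gripper_force: 122.9
```

>>> {"fn": "drive_tool", "kwargs": {
  "deltas": [
    [[-3, 0, -2, 0], [-6, 0, -4, 0], [-9, 0, -6, 0], [-12, 0, -8, 0], [-15, 0, -10, 0]]
  ]
}}

```text
t: 13.1
tcp_pos: [0.4387, 0.3462, 0.1467]
tool_rot: [0.631, 0.776, 0.003, -0.002]
force: [-1.7, 8.3, 0.6]
finger_gap: 0.19
gripper_force: 117.8
```

```bash
cat > pit.py <<'E'
from tip import *
from scipy.optimize import brentq
e=np.array([-.206,.9785])
def pitch():
    p,s,r=tipmeas();c,d=ray("top",r["top"]);d=d[0]
    def h(a,L=.162): return L*np.cos(a)+.002*np.sin(a),p[2]+.019-L*np.sin(a)+.002*np.cos(a)
    def g(a):
        hh,z=h(a);w=c+d*(z-c[2])/d[2];return -(w[:2]-p[:2])@e-hh
    a=brentq(g,.3,1.2);hh,z=h(a);w=c+d*(z-c[2])/d[2]-[.443,.32,0]
    print("pitch",np.degrees(a),"tip upper z",z,"low edge",z-.01*np.cos(a),"u,v",w[:2]@e,w[:2]@[.9785,.206],"TCP",p,"F",np.round(s["force"],1))
pitch()
E
python3 pit.py
```

```text
top pix 753 end px [165.16094494 231.17457459]
side pix 401 end px [231.29505452 153.29826862]
pitch 51.428193661833006 tip upper z 0.0402839096206784 low edge 0.034048960053939495 u,v -0.07603203427600438 0.0024081431176570375 TCP [0.43870039 0.34621572 0.14669295 0.20496999] F [-1.7  8.3  0.6]
```

>>> {"fn": "drive_tool", "kwargs": {
  "deltas": [
    [[8, 0, 0, 0], [16, 0, 3, 0], [22, 0, 10, 0], [26, 0, 17, 0], [26, 0, 21, 0]]
  ]
}}

```text
t: 13.62
tcp_pos: [0.4312, 0.3696, 0.1232]
tool_rot: [0.629, 0.777, -0.001, -0.0]
force: [-0.2, -0.2, -1.0]
finger_gap: 0.189
gripper_force: 117.4
```

>>> {"fn": "drive_tool", "kwargs": {
  "deltas": [
    [[2, -12, 0, 0], [7, -22, 0, 0], [14, -31, 0, 0], [24, -36, 0, 0], [35, -38, 0, 0]]
  ]
}}

```text
t: 14.03
tcp_pos: [0.3845, 0.395, 0.1247]
tool_rot: [0.63, 0.777, -0.003, -0.001]
force: [0.1, 0.1, -0.4]
finger_gap: 0.193
gripper_force: 117.5
```

>>> {"fn": "drive_tool", "kwargs": {
  "deltas": [
    [[11, 2, 0, 0], [21, 7, 0, 0], [28, 16, 0, 0], [33, 26, 0, 0], [35, 38, 0, 0]]
  ]
}}

```text
t: 14.45
tcp_pos: [0.4181, 0.4396, 0.1249]
tool_rot: [0.629, 0.777, -0.0, -0.0]
force: [0.4, -1.2, 0.5]
finger_gap: 0.191
gripper_force: 117.5
```

>>> {"fn": "drive_tool", "kwargs": {
  "deltas": [
    [[-2, 12, 0, 0], [-7, 22, 0, 0], [-14, 31, 0, 0], [-24, 36, 0, 0], [-35, 38, 0, 0]]
  ]
}}

```text
t: 14.87
tcp_pos: [0.4657, 0.4118, 0.1263]
tool_rot: [0.63, 0.777, 0.002, 0.001]
force: [0.8, 0.3, 4.9]
finger_gap: 0.188
gripper_force: 117.4
```

>>> {"fn": "drive_tool", "kwargs": {
  "deltas": [
    [[-11, -2, 0, 0], [-21, -7, 0, 0], [-28, -16, 0, 0], [-33, -26, 0, 0], [-35, -38, 0, 0]]
  ]
}}

```text
t: 15.28
tcp_pos: [0.4311, 0.3673, 0.1242]
tool_rot: [0.631, 0.776, -0.001, -0.001]
force: [0.2, 0.4, -1.0]
finger_gap: 0.187
gripper_force: 118.1
```

```bash
python3 pit.py
```

```text
top pix 781 end px [161.35107786 235.44616797]
side pix 367 end px [227.65058346 154.33161248]
pitch 47.70598980461443 tip upper z 0.02467163875305048 low edge 0.01794228687847742 u,v -0.06174420466179812 -0.004442097980329372 TCP [0.43106438 0.36730911 0.1241574  0.20583862] F [ 0.2  0.4 -1. ]
```

>>> {"fn": "drive_tool", "kwargs": {
  "deltas": [
    [[4, 0, 3, 0], [8, 0, 6, 0]]
  ]
}}

```text
t: 15.55
tcp_pos: [0.4315, 0.3772, 0.1191]
tool_rot: [0.63, 0.777, 0.0, 0.001]
force: [0.6, -1.3, 1.7]
finger_gap: 0.191
gripper_force: 117.4
```

>>> {"fn": "drive_tool", "kwargs": {
  "deltas": [
    [[2, -12, 0, 0], [7, -22, 0, 0], [14, -31, 0, 0], [24, -36, 0, 0], [35, -38, 0, 0]]
  ]
}}

```text
t: 15.97
tcp_pos: [0.3834, 0.4041, 0.1188]
tool_rot: [0.63, 0.776, -0.001, -0.001]
force: [-0.1, -0.3, -1.9]
finger_gap: 0.192
gripper_force: 118.3
```

>>> {"fn": "drive_tool", "kwargs": {
  "deltas": [
    [[11, 2, 0, 0], [21, 7, 0, 0], [28, 16, 0, 0], [33, 26, 0, 0], [35, 38, 0, 0]]
  ]
}}

```text
t: 16.38
tcp_pos: [0.4151, 0.4472, 0.1185]
tool_rot: [0.629, 0.777, -0.001, -0.0]
force: [-0.1, -0.7, 1.9]
finger_gap: 0.187
gripper_force: 117.7
```

>>> {"fn": "drive_tool", "kwargs": {
  "deltas": [
    [[-2, 12, 0, 0], [-7, 22, 0, 0], [-14, 31, 0, 0], [-24, 36, 0, 0], [-35, 38, 0, 0]]
  ]
}}

```text
t: 16.8
tcp_pos: [0.4619, 0.4204, 0.1199]
tool_rot: [0.63, 0.777, 0.001, -0.0]
force: [0.7, 1.2, 3.8]
finger_gap: 0.187
gripper_force: 118.1
```

>>> {"fn": "drive_tool", "kwargs": {
  "deltas": [
    [[-11, -2, 0, 0], [-21, -7, 0, 0], [-28, -16, 0, 0], [-33, -26, 0, 0], [-35, -38, 0, 0]]
  ]
}}

```text
t: 17.22
tcp_pos: [0.4298, 0.3751, 0.1181]
tool_rot: [0.631, 0.776, -0.001, -0.0]
force: [0.4, -0.1, -0.9]
finger_gap: 0.19
gripper_force: 118.6
```

```bash
python3 pit.py
python3 - <<'E'
from plan import *
a=vision.snapshot("top")[140:340,30:230,::-1];b=vision.snapshot("side")[60:210,130:330,::-1]
cv2.imwrite("pics/s5.png",np.hstack([cv2.resize(a,(380,380),interpolation=cv2.INTER_CUBIC),cv2.copyMakeBorder(cv2.resize(b,(420,315),interpolation=cv2.INTER_CUBIC),0,65,0,0,0)]))
E
```

```text
top pix 782 end px [158.85391118 236.08220701]
side pix 350 end px [226.32676815 154.39351953]
pitch 47.46228466998019 tip upper z 0.019116400676851785 low edge 0.012355646887344439 u,v -0.05436055385243527 -0.0043032945300964295 TCP [0.42980478 0.37510384 0.11813111 0.20638131] F [ 0.4 -0.1 -0.9]
```

>>> {"fn": "drive_tool", "kwargs": {
  "deltas": [
    [[2, -12, 0, 0], [7, -22, 0, 0], [14, -31, 0, 0], [24, -36, 0, 0], [35, -38, 0, 0]]
  ]
}}

```text
t: 17.83
tcp_pos: [0.3846, 0.4043, 0.1191]
tool_rot: [0.63, 0.777, -0.001, -0.0]
force: [0.0, 0.1, -1.1]
finger_gap: 0.188
gripper_force: 118.7
```

>>> {"fn": "drive_tool", "kwargs": {
  "deltas": [
    [[11, 2, 0, 0], [21, 7, 0, 0], [28, 16, 0, 0], [33, 26, 0, 0], [35, 38, 0, 0]]
  ]
}}

```text
t: 18.25
tcp_pos: [0.4158, 0.4478, 0.1188]
tool_rot: [0.629, 0.777, -0.0, -0.0]
force: [0.0, -0.1, -1.2]
finger_gap: 0.19
gripper_force: 118.7
```

>>> {"fn": "drive_tool", "kwargs": {
  "deltas": [
    [[-2, 12, 0, 0], [-7, 22, 0, 0], [-14, 31, 0, 0], [-24, 36, 0, 0], [-35, 38, 0, 0]]
  ]
}}

```text
t: 18.67
tcp_pos: [0.4595, 0.4198, 0.1191]
tool_rot: [0.631, 0.776, -0.001, -0.003]
force: [-0.7, -0.5, -0.5]
finger_gap: 0.186
gripper_force: 118.3
```

>>> {"fn": "drive_tool", "kwargs": {
  "deltas": [
    [[-11, -2, 0, 0], [-21, -7, 0, 0], [-28, -16, 0, 0], [-33, -26, 0, 0], [-35, -38, 0, 0]]
  ]
}}

```text
t: 19.08
tcp_pos: [0.4309, 0.3749, 0.119]
tool_rot: [0.63, 0.776, -0.0, 0.001]
force: [-0.8, -0.1, -1.2]
finger_gap: 0.186
gripper_force: 118.8
```

>>> {"fn": "drive_tool", "kwargs": {
  "deltas": [
    [[5, 0, -15, 0], [12, 0, -40, 0], [20, 0, -70, 0], [25, 0, -100, 0], [25, 0, -122, 0]]
  ]
}}

```text
t: 19.5
tcp_pos: [0.4261, 0.4015, 0.2434]
tool_rot: [0.63, 0.777, 0.001, 0.001]
force: [0.5, 0.4, -0.6]
finger_gap: 0.188
gripper_force: 118.7
```

>>> {"fn": "drive_tool", "kwargs": {
  "deltas": [
    [[0, 0, 0, 0], [0, 0, 0, 0]]
  ]
}}

```text
t: 19.67
tcp_pos: [0.4261, 0.401, 0.2421]
tool_rot: [0.63, 0.777, 0.001, 0.001]
force: [-1.0, -0.3, -2.0]
finger_gap: 0.187
gripper_force: 118.9
```

```bash
python3 pit.py
python3 - <<'E'
from plan import *
a=vision.snapshot("top")[140:340,30:230,::-1];b=vision.snapshot("side")[60:210,130:330,::-1]
cv2.imwrite("pics/s6.png",np.hstack([cv2.resize(a,(380,380),interpolation=cv2.INTER_CUBIC),cv2.copyMakeBorder(cv2.resize(b,(420,315),interpolation=cv2.INTER_CUBIC),0,65,0,0,0)]))
print(manip.sense()["t"])
E
```

```text
top pix 1068 end px [131.85793454 236.78834152]
side pix 351 end px [222.62840048 126.40937474]
pitch 47.660109631775505 tip upper z 0.14272593807564946 low edge 0.13599066512530092 u,v -0.027888930397708078 -0.0010797923931510718 TCP [0.42610742 0.40096162 0.24212318 0.20794571] F [-1.  -0.3 -2. ]
19.8667
```

View pics/s6.png

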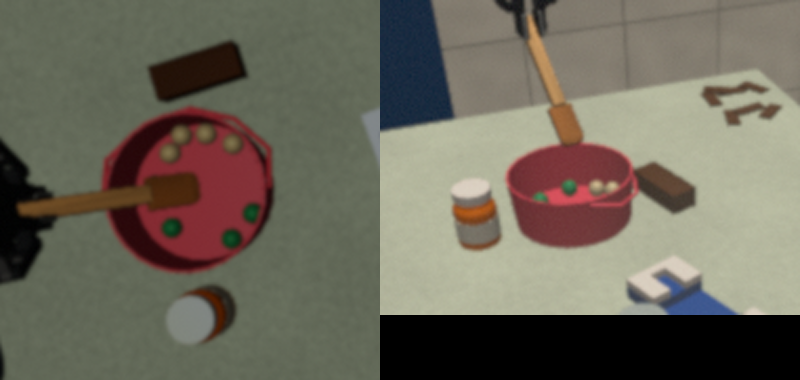

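Run:
```python
import cv2,numpy as np
from h import proj
def ends(f,tcp):
    im=cv2.imread(f);a=cv2.resize(im[:380,:380],(200,200),interpolation=cv2.INTER_AREA);b=cv2.resize(im[:315,380:],(200,150),interpolation=cv2.INTER_AREA)
    for n,c,(ox,oy),th in(("top",a,(30,140),145),("side",b,(130,60),90)):
        h=cv2.cvtColor(c,cv2.COLOR_BGR2HSV).astype(int);m=((h[...,0]>8)&(h[...,0]<25)&(h[...,1]>th)).astype(np.uint8)
        if n=="top":m[:60]=0;m[140:]=0
        else:m[:,:60]=0;m[:,110:]=0;m[80:]=0
        k,l,st,_=cv2.connectedComponentsWithStats(m);i=1+np.argmax(st[1:,4]);pt=np.argwhere(l==i)[:,::-1]+[ox,oy]
        g=np.array(tcp)+[0,0,.019];A,B=proj(n,[g,g+[.0215,-.1055,-.12]]);d=(B-A)/np.linalg.norm(B-A);u=(pt-A)@d;v=(pt-A)@[-d[1],d[0]]
        q=(pt-pt.mean(0));w=np.linalg.svd(q,full_matrices=False)[2][0];print(f,n,"len from grip",round(u.max(),2),"v at end",round(v[u>u.max()-3].mean(),2),"axis deg",round(np.degrees(np.arctan2(w[1],w[0]))%180,2),"pred deg",round(np.degrees(np.arctan2(d[1],d[0]))%180,2))
ends("pics/s1.png",[.42089,.40333,.23929]);ends("pics/s6.png",[.4261,.40096,.2421])
```

```text
pics/s1.png top len from grip 80.39 v at end -0.0 axis deg 171.41 pred deg 171.1
pics/s1.png side len from grip 53.45 v at end 0.01 axis deg 69.2 pred deg 68.41
pics/s6.png top len from grip 79.59 v at end 1.29 axis deg 172.46 pred deg 171.34
pics/s6.png side len from grip 54.0 v at end 1.57 axis deg 69.67 pred deg 68.41
```

>>> {"fn": "drive_tool", "kwargs": {
  "deltas": [
    [[-12, -2, 0, 0], [-35, -6, 0, 0], [-65, -11, 0, 0], [-95, -16, 0, 0], [-125, -21, 0, 0]]
  ]
}}

```text
t: 20.28
tcp_pos: [0.4299, 0.2729, 0.2399]
tool_rot: [0.63, 0.777, -0.001, -0.0]
force: [0.4, -1.2, -1.5]
finger_gap: 0.189
gripper_force: 118.6
```

>>> {"fn": "drive_tool", "kwargs": {
  "deltas": [
    [[-30, -5, 0, 0], [-60, -10, 0, 0], [-90, -15, 0, 0], [-120, -20, 0, 0], [-150, -26, 0, 0]]
  ]
}}

```text
t: 20.7
tcp_pos: [0.4354, 0.1208, 0.2402]
tool_rot: [0.63, 0.777, -0.001, -0.0]
force: [0.7, 0.0, -1.0]
finger_gap: 0.185
gripper_force: 118.6
```

>>> {"fn": "drive_tool", "kwargs": {
  "deltas": [
    [[-30, -5, 0, 0], [-60, -10, 0, 0], [-90, -15, 0, 0], [-120, -20, 0, 0], [-150, -26, 0, 0]]
  ]
}}

```text
t: 21.12
tcp_pos: [0.4407, -0.0311, 0.2403]
tool_rot: [0.63, 0.777, -0.001, -0.001]
force: [1.3, 0.4, -1.2]
finger_gap: 0.187
gripper_force: 118.6
```

>>> {"fn": "drive_tool", "kwargs": {
  "deltas": [
    [[-30, -5, 0, 0], [-60, -10, 0, 0], [-90, -15, 0, 0], [-120, -20, 0, 0], [-150, -26, 0, 0]]
  ]
}}

```text
t: 21.53
tcp_pos: [0.4461, -0.183, 0.2402]
tool_rot: [0.63, 0.777, -0.0, -0.001]
force: [0.2, 0.7, -0.9]
finger_gap: 0.19
gripper_force: 118.6
```

>>> {"fn": "drive_tool", "kwargs": {
  "deltas": [
    [[-30, -5, 0, 0], [-60, -10, 0, 0], [-85, -14, 0, 0], [-105, -18, 0, 0], [-114, -19, 0, -0.02]]
  ]
}}

```text
t: 21.95
tcp_pos: [0.4512, -0.3001, 0.2399]
tool_rot: [0.623, 0.782, -0.001, -0.0]
force: [-0.1, 0.4, 0.1]
finger_gap: 0.19
gripper_force: 118.8
```

>>> {"fn": "drive_tool", "kwargs": {
  "deltas": [
    [[0, 0, 0, 0], [0, 0, 0, 0], [0, 0, 0, 0]]
  ]
}}

```text
t: 22.2
tcp_pos: [0.4514, -0.2957, 0.2403]
tool_rot: [0.622, 0.783, 0.0, -0.001]
force: [-0.3, -0.6, -0.0]
finger_gap: 0.19
gripper_force: 118.8
```

Run:
```python
from plan import *
p,s=pose();print(p,s["force"]);plan([(.453,-.298,.14,p[3])],step=25)
T=vision.snapshot("top");S=vision.snapshot("side");cv2.imwrite("pics/t7.png",T[:,:,::-1]);cv2.imwrite("pics/d7.png",S[:,:,::-1])
g=p[:3]+[0,0,.019]
for n,im,(x0,y0,x1,y1),th in(("top",T,(380,190,470,260),110),("side",S,(285,130,360,330),85)):
    h=cv2.cvtColor(im,cv2.COLOR_RGB2HSV).astype(int);m=((h[...,0]<25)&(h[...,1]>th)&(h[...,2]>50)).astype(np.uint8);o=np.zeros_like(m);o[y0:y1,x0:x1]=m[y0:y1,x0:x1]
    k,l,st,_=cv2.connectedComponentsWithStats(o);i=1+np.argmax(st[1:,4]);pt=np.argwhere(l==i)[:,::-1]
    X=np.array([.1458,-.6919,-.7071]);A,B=proj(n,[g,g+.16*X]);d=(B-A)/np.linalg.norm(B-A);u=(pt-A)@d;v=(pt-A)@[-d[1],d[0]]
    print(n,len(pt),st[i],"u max",u.max(),"pred",np.linalg.norm(B-A),"v centre end",[(round(float((v[(u>q-4)&(u<=q)].max()+v[(u>q-4)&(u<=q)].min())/2),2)) for q in(u.max()-2,u.max()-8,u.max()-14)])
```

```text
[ 0.45143109 -0.29567828  0.24027809  0.22764496] [-0.34875504 -0.61308521 -0.00287477]
[[-1.0, 0.0, 20.0, 0.0], [-1.0, 0.0, 40.0, 0.0], [-2.0, 1.0, 60.0, 0.0], [-2.0, 1.0, 80.0, 0.0], [-3.0, 1.0, 100.0, 0.0]]
end [ 0.4531 -0.2984  0.1403  0.2276]
top 185 [415 228  18  13 185] u max 3.2727928961086956 pred 37.14438863873151 v centre end [0.44, 0.39, 0.11]
side 1332 [ 300  197   47  101 1332] u max 94.32400368636985 pred 92.04058229457549 v centre end [2.17, 2.16, 2.14]
```

>>> {"fn": "drive_tool", "kwargs": {
  "deltas": [
    [[-1, 0, 20, 0], [-2, 1, 45, 0], [-3, 2, 70, 0], [-3, 2, 90, 0], [-3, 2, 100, 0]]
  ]
}}

```text
t: 22.72
tcp_pos: [0.4539, -0.2971, 0.1388]
tool_rot: [0.622, 0.783, 0.0, -0.002]
force: [0.3, 0.2, -1.0]
finger_gap: 0.194
gripper_force: 118.8
```

>>> {"fn": "drive_tool", "kwargs": {
  "deltas": [
    [[0, 0, 3, 0], [0, 0, 6, 0], [0, 0, 9, 0], [0, 0, 12, 0], [0, 0, 14, 0]]
  ]
}}

```text
t: 23.13
tcp_pos: [0.4556, -0.2996, 0.1277]
tool_rot: [0.622, 0.783, -0.0, 0.001]
force: [0.1, 0.1, -1.0]
finger_gap: 0.186
gripper_force: 118.7
```

Run:
```python
from plan import *
p,s=pose();print(p,s["force"])
```

```text
[ 0.45555879 -0.29964031  0.12769729  0.22810071] [ 0.13569439  0.06218722 -1.02289634]
```

>>> {"fn": "drive_tool", "kwargs": {
  "deltas": [
    [[0, 0, 2, 0], [0, 0, 4, 0], [0, 0, 4, 0]]
  ]
}}

```text
t: 23.38
tcp_pos: [0.455, -0.2992, 0.1229]
tool_rot: [0.622, 0.783, 0.0, -0.0]
force: [-0.0, 0.3, -0.8]
finger_gap: 0.188
gripper_force: 118.7
```

>>> {"fn": "drive_tool", "kwargs": {
  "deltas": [
    [[0, 0, 1, 0], [0, 0, 2, 0], [0, 0, 2, 0]]
  ]
}}

```text
t: 23.63
tcp_pos: [0.4547, -0.298, 0.1212]
tool_rot: [0.622, 0.783, 0.001, -0.001]
force: [-0.8, 3.7, 4.2]
finger_gap: 0.191
gripper_force: 119.1
```

```bash
cat > parkchk.py <<'E'
from plan import *
p,s=pose();print(p,s["force"],s["t"])
S=vision.snapshot("side");T=vision.snapshot("top")
o=np.array([.4599,-.3343,.09]);X=np.array([.1458,-.6919,-.7071])
for n,im,(x0,y0,x1,y1),th in(("side",S,(280,235,355,345),85),("top",T,(375,205,455,255),110)):
    h=cv2.cvtColor(im,cv2.COLOR_RGB2HSV).astype(int);m=((h[...,0]<25)&(h[...,1]>th)&(h[...,2]>(80 if n=="side" else 50))).astype(np.uint8);b=np.zeros_like(m);b[y0:y1,x0:x1]=m[y0:y1,x0:x1]
    k,l,st,_=cv2.connectedComponentsWithStats(b);i=1+np.argmax(st[1:,4]);pt=np.argwhere(l==i)[:,::-1]
    Z=np.array([.1458,-.6919,.7071]);A,B=proj(n,[o-.1*X+.008*Z,o+.1*X+.008*Z]);L=np.linalg.norm(B-A);d=(B-A)/L;u=(pt-A)@d;v=(pt-A)@[-d[1],d[0]]
    print(n,len(pt),"u",u.min(),u.max(),"v",[round(float((v[(u>=f*L)&(u<(f+.1)*L)].max()+v[(u>=f*L)&(u<(f+.1)*L)].min())/2),2) for f in np.arange(0,1,.1) if ((u>=f*L)&(u<(f+.1)*L)).any()])
E
python3 parkchk.py; echo "parked ref side u 1.87..107.05 v .54 .53 .59 .91 .83 1.03 .75 1.47 1.2 1.13; top u -2.3..45.7 v .23 .23 .23 .24 .17 .31 .65 .18 .18 .18"
```

```text
[ 0.45470136 -0.29804886  0.12123221  0.22783302] [-0.7907946   3.67657454  4.18676308] 23.6333
side 1157 u 9.220261355263107 107.05072565209987 v [-4.85, -3.22, -0.4, -0.27, -0.08, -0.09, -0.23, 0.16, 0.02, 0.01]
top 124 u -2.6888992700491814 11.048829417554767 v [-0.8, -0.93, -1.89]
parked ref side u 1.87..107.05 v .54 .53 .59 .91 .83 1.03 .75 1.47 1.2 1.13; top u -2.3..45.7 v .23 .23 .23 .24 .17 .31 .65 .18 .18 .18
```

>>> {"fn": "drive_tool", "kwargs": {
  "deltas": [
    [[0, -1, 0, 0], [0, -1.5, 1, 0], [0, -1.5, 1, 0]]
  ],
  "force": 20
}}

```text
t: 23.98
tcp_pos: [0.4538, -0.2981, 0.121]
tool_rot: [0.622, 0.783, 0.001, -0.0]
force: [1.1, 6.1, 8.8]
finger_gap: 0.188
gripper_force: 119.6
```

>>> {"fn": "drive_tool", "kwargs": {
  "deltas": [
    [[0, 0, 0, 0], [0, 0, 0, 0], [0, 0, 0, 0], [0, 0, 0, 0], [0, 0, 0, 0]]
  ],
  "jaw": 50
}}

```text
t: 24.4
tcp_pos: [0.4537, -0.3, 0.1198]
tool_rot: [0.622, 0.783, -0.0, 0.0]
force: [0.3, -0.2, -0.3]
finger_gap: 0.587
gripper_force: 0.0
```

```bash
python3 parkchk.py
```

```text
[ 0.45368211 -0.30002657  0.11984493  0.22782463] [ 0.26775737 -0.23131701 -0.3331507 ] 24.4
side 1267 u 3.9694625905103 106.91787088436648 v [-0.52, 0.46, 0.13, 0.25, 0.18, 0.11, 0.03, 0.29, 0.08, 0.01]
top 142 u -2.6888992700491814 12.010248715023797 v [-0.59, -0.45, -1.41]
```

>>> {"fn": "drive_tool", "kwargs": {
  "deltas": [
    [[0, 0, -12, 0], [0, 0, -30, 0], [0, 0, -50, 0], [0, 0, -60, 0.02], [0, 0, -60, 0.02]]
  ]
}}

```text
t: 24.92
tcp_pos: [0.455, -0.301, 0.1823]
tool_rot: [0.63, 0.776, -0.0, 0.003]
force: [0.4, -0.3, 0.4]
finger_gap: 0.583
gripper_force: 0.0
```

>>> {"fn": "drive_tool", "kwargs": {
  "deltas": [
    [[-8, 0, 0, 0], [-20, -1, 0, 0], [-20, -1, 0, 0], [-20, -1, 10, 0], [-20, -1, 20, 0]]
  ]
}}

```text
t: 25.33
tcp_pos: [0.4565, -0.3196, 0.1587]
tool_rot: [0.63, 0.776, 0.0, -0.0]
force: [-0.2, 0.1, 0.4]
finger_gap: 0.588
gripper_force: 0.0
```

```bash
python3 parkchk.py
python3 - <<'E'
from plan import *
plan([(.4567,-.319,.103,.2077)],step=14)
E
```

```text
[ 0.45653115 -0.31959064  0.15873998  0.20729229] [-0.15184753  0.07106158  0.38228106] 25.3333
side 1172 u 8.826979714111504 106.91787088436648 v [-4.19, 0.13, -0.0, 0.32, 0.11, 0.11, 0.03, 0.29, 0.08, 0.01]
top 319 u -2.6888992700491814 29.179638191238148 v [-0.59, -0.45, -0.52, -0.45, -0.45, -0.38, -1.41]
[[0.0, 0.0, 14.0, 0.0], [-1.0, 1.0, 27.0, 0.0], [-1.0, 1.0, 41.0, 0.0], [-2.0, 1.0, 54.0, 0.0]]
end [ 0.4564 -0.3194  0.103   0.2078]
```

>>> {"fn": "drive_tool", "kwargs": {
  "deltas": [
    [[0, 1, 15, 0], [0, 1, 30, 0], [0, 1, 43, 0], [0, 1, 52, 0], [0, 1, 56, 0]]
  ]
}}

```text
t: 25.85
tcp_pos: [0.4569, -0.318, 0.1023]
tool_rot: [0.63, 0.777, 0.0, -0.002]
force: [-0.7, 0.8, 0.5]
finger_gap: 0.586
gripper_force: 0.0
```

>>> {"fn": "drive_tool", "kwargs": {
  "deltas": [
    [[0, 0, 0, 0], [0, 0, 0, 0], [0, 0, 0, 0], [0, 0, 0, 0], [0, 0, 0, 0]]
  ],
  "jaw": 0,
  "force": 50
}}

```text
t: 26.27
tcp_pos: [0.4582, -0.3196, 0.1047]
tool_rot: [0.63, 0.777, -0.0, 0.001]
force: [0.6, 0.3, 0.5]
finger_gap: 0.211
gripper_force: 48.9
```

>>> {"fn": "drive_tool", "kwargs": {
  "deltas": [
    [[0, 0, 0, 0], [0, 0, -6, 0], [0, 0, -18, 0], [0, 0, -35, 0], [0, 0, -55, 0]]
  ]
}}

```text
t: 26.68
tcp_pos: [0.4569, -0.3183, 0.159]
tool_rot: [0.63, 0.777, 0.0, -0.002]
force: [0.5, -1.5, -1.3]
finger_gap: 0.211
gripper_force: 48.9
```

```bash
python3 parkchk.py
```

```text
[ 0.45691535 -0.31834975  0.15897284  0.20796125] [ 0.47980334 -1.46897458 -1.27684311] 26.6833
side 1037 u 7.90227900202633 91.68104567489591 v [-12.66, -8.66, -7.75, -7.76, -7.9, -6.99, -6.99, -7.06, -7.13]
top 267 u 4.866297231474873 30.141057488707176 v [1.2, 1.2, 1.27, 1.27, 1.48, 1.27]
```

Run:
```python
from plan import *
plan([(.47,-.26,.17,.23),(.5373,-.0109,.165,.3526)],step=26)
```

```text
[[19.0, 8.0, -3.0, -0.007], [38.0, 15.0, -5.0, -0.015], [57.0, 23.0, -8.0, -0.022], [80.0, 35.0, -7.0, -0.034], [103.0, 46.0, -7.0, -0.046]]
[[23.0, 13.0, 1.0, -0.013], [45.0, 26.0, 1.0, -0.025], [68.0, 39.0, 2.0, -0.037], [90.0, 52.0, 2.0, -0.049], [112.0, 64.0, 3.0, -0.062]]
[[22.0, 14.0, 0.0, -0.012], [43.0, 29.0, 1.0, -0.024], [65.0, 43.0, 1.0, -0.036]]
end [ 0.5376 -0.0109  0.1652  0.3521]
```

>>> {"fn": "drive_tool", "kwargs": {
  "deltas": [
    [[15, 7, -3, -0.007], [36, 15, -5, -0.015], [57, 23, -8, -0.022], [80, 35, -7, -0.034], [103, 46, -7, -0.046]]
  ]
}}

```text
t: 27.2
tcp_pos: [0.4811, -0.2077, 0.1655]
tool_rot: [0.612, 0.791, 0.0, -0.001]
force: [0.1, 0.2, -0.6]
finger_gap: 0.206
gripper_force: 48.9
```

>>> {"fn": "drive_tool", "kwargs": {
  "deltas": [
    [[23, 13, 1, -0.013], [45, 26, 1, -0.025], [68, 39, 2, -0.037], [90, 52, 2, -0.049], [112, 64, 3, -0.062]]
  ]
}}

```text
t: 27.62
tcp_pos: [0.5151, -0.0829, 0.1624]
tool_rot: [0.587, 0.81, -0.0, -0.0]
force: [-0.2, -0.3, -1.4]
finger_gap: 0.212
gripper_force: 48.9
```

>>> {"fn": "drive_tool", "kwargs": {
  "deltas": [
    [[25, 16, 0, -0.012], [47, 31, 1, -0.024], [60, 40, 1, -0.036], [65, 43, 1, -0.036], [65, 43, 1, -0.036]]
  ]
}}

```text
t: 28.03
tcp_pos: [0.5356, -0.008, 0.1615]
tool_rot: [0.571, 0.821, -0.0, -0.001]
force: [0.3, 0.3, -1.2]
finger_gap: 0.207
gripper_force: 48.9
```

>>> {"fn": "drive_tool", "kwargs": {
  "deltas": [
    [[0, 0, 0, 0], [0, 0, 0, 0]]
  ]
}}

```text
t: 28.2
tcp_pos: [0.5356, -0.0102, 0.1618]
tool_rot: [0.573, 0.82, -0.0, -0.0]
force: [0.0, -0.2, -0.8]
finger_gap: 0.209
gripper_force: 48.9
```

```bash
cat > tr.py <<'E'
from plan import *
from scipy.optimize import brentq
C=np.array([.535,-.0046]);xt=np.array([.345,-.9386]);yt=np.array([.9386,.345])
def look(tag):
    p,s=pose();d=p[:2]-C;print("TCP tray x,y mm",d@xt*1e3,d@yt*1e3,"z",p[2],"az",p[3],"F",np.round(s["force"],1),"t",s["t"])
    T=vision.snapshot("top");S=vision.snapshot("side");cv2.imwrite(f"pics/{tag}t.png",T[:,:,::-1]);cv2.imwrite(f"pics/{tag}s.png",S[:,:,::-1]);g=p[:3]+[0,0,.019]
    for n,im,(x0,y0,x1,y1),th in(("top",T,(215,150,345,240),110),("side",S,(240,100,350,245),85)):
        h=cv2.cvtColor(im,cv2.COLOR_RGB2HSV).astype(int);m=((h[...,0]<25)&(h[...,1]>th)&(h[...,2]>(80 if n=="side" else 50))).astype(np.uint8);b=np.zeros_like(m);b[y0:y1,x0:x1]=m[y0:y1,x0:x1]
        k,l,st,_=cv2.connectedComponentsWithStats(b)
        if k<2: print(n,"none");continue
        for i in 1+np.argsort(-st[1:,4])[:3]:
            if st[i,4]<15: continue
            pt=np.argwhere(l==i)[:,::-1].astype(float);q=pt-pt.mean(0);w=np.linalg.svd(q,full_matrices=False)[2][0];w*=np.sign(w[0]);u=q@w
            print(n,st[i,4],"ends",(pt[u>u.max()-2].mean(0)).round(1),(pt[u<u.min()+2].mean(0)).round(1),"bbox",st[i,:4])
            if n=="top":
                for z in(.03,.06,.1):
                    W=onplane("top",pt[u>u.max()-2].mean(0),z)[0,:2]-C;print("   right end at z",z,"tray x,y",(W@xt*1e3).round(1),(W@yt*1e3).round(1))
if __name__=="__main__":
    import sys;look(sys.argv[1])
E
python3 tr.py a
```

```text
TCP tray x,y mm 5.5101871534964015 -1.3805769326054234 z 0.1617878379844136 az 0.35088631581379454 F [ 0.  -0.2 -0.8] t 28.2
top 67 ends [257.  200.6] [251.7 195.4] bbox [250 193  10  10]
   right end at z 0.03 tray x,y -36.3 9.1
   right end at z 0.06 tray x,y -36.0 6.4
   right end at z 0.1 tray x,y -35.6 2.7
side 532 ends [311.7 206.4] [288. 154.] bbox [284 153  33  56]
side 487 ends [266.5 224.3] [243.4 223.2] bbox [242 214  26  26]
side 251 ends [276.6 150.3] [240.5 131. ] bbox [240 131  38  25]
```

Run:
```python
from tr import *
p=np.array([*(C+.0055*xt-.0014*yt),.1618]);G=p+[0,0,.019]
X=np.array([*(xt*.7071),-.7071]);Z=np.array([*(xt*.7071),.7071]);Y=np.array([*yt,0])
P=lambda x,y,z:G+((x+34)*X+y*Y+(z-12)*Z)/1000
print("tip side corners",proj("side",[P(100,-8,10),P(100,8,10),P(100,-8,0),P(100,8,0)]).round(1).tolist(),"blade root",proj("side",[P(40,-18,10),P(40,18,10)]).round(1).tolist())
print("handle end top",proj("top",[P(-100,-10,16),P(-100,10,16),P(-100,-10,0),P(-100,10,0)]).round(1).tolist())
print("tip edge tray x",((P(100,0,0)[:2]-C)@xt)*1e3,"z",P(100,0,0)[2])
S=cv2.imread("pics/as.png");h=cv2.cvtColor(S,cv2.COLOR_BGR2HSV).astype(int);m=((h[...,0]<25)&(h[...,1]>85)&(h[...,2]>80)).astype(np.uint8);m[:,:280]=0;m[215:]=0;m[:150]=0;m[:,330:]=0
for y in range(160,212,5):
    x=np.flatnonzero(m[y]);print(y,x.min() if len(x) else None,x.max() if len(x) else None,end="; ")
T=cv2.imread("pics/at.png");h=cv2.cvtColor(T,cv2.COLOR_BGR2HSV).astype(int);m=((h[...,0]<25)&(h[...,1]>110)&(h[...,2]>50)).astype(np.uint8)[185:212,240:270];y,x=np.nonzero(m);print("\ntop handle patch x",x.min()+240,x.max()+240,"y",y.min()+185,y.max()+185,"mean",x.mean()+240,y.mean()+185)
for yy in(181,184,187,190,193): 
    pass
```

```text
tip side corners [[311.0, 207.6], [315.6, 204.9], [308.9, 208.5], [313.5, 205.8]] blade root [[296.5, 187.7], [307.0, 182.0]]
handle end top [[255.4, 202.4], [251.8, 192.7], [250.3, 204.9], [246.7, 195.3]]
tip edge tray x 91.76573749835197 z 0.0775634
160 286 291; 165 286 294; 170 289 296; 175 291 299; 180 294 302; 185 297 306; 190 297 309; 195 299 312; 200 302 314; 205 304 315; 210 None None; 
top handle patch x 250 259 y 193 202 mean 254.11940298507463 198.11940298507463
```

>>> {"fn": "drive_tool", "kwargs": {
  "deltas": [
    [[0, 1, 10, 0], [0, 1.5, 24, 0], [0, 1.5, 36, 0], [0, 1.5, 44, 0], [0, 1.5, 48, 0]]
  ]
}}

```text
t: 28.72
tcp_pos: [0.5364, -0.009, 0.1124]
tool_rot: [0.573, 0.82, -0.001, -0.001]
force: [-0.7, 0.0, 0.3]
finger_gap: 0.209
gripper_force: 48.9
```

>>> {"fn": "drive_tool", "kwargs": {
  "deltas": [
    [[0, 0, 2, 0], [0, 0, 4, 0], [0, 0, 6, 0], [0, 0, 6, 0]]
  ]
}}

```text
t: 29.05
tcp_pos: [0.5375, -0.0088, 0.1081]
tool_rot: [0.572, 0.82, 0.0, 0.0]
force: [0.6, 0.1, -1.9]
finger_gap: 0.212
gripper_force: 48.9
```

```bash
python3 tr.py b
```

```text
TCP tray x,y mm 4.805748703654014 0.8964255912277449 z 0.10805216092137786 az 0.3519062769343533 F [ 0.6  0.1 -1.9] t 29.05
top 60 ends [258.  201.6] [251.9 196.2] bbox [251 195   9   9]
   right end at z 0.03 tray x,y -34.8 6.2
   right end at z 0.06 tray x,y -34.6 3.5
   right end at z 0.1 tray x,y -34.2 -0.0
side 491 ends [266.5 224.3] [243.3 223.6] bbox [242 214  26  26]
side 484 ends [311.  222.3] [288.2 171. ] bbox [285 170  31  55]
side 218 ends [269.  144.2] [240.8 150.8] bbox [240 131  31  25]
```

>>> {"fn": "drive_tool", "kwargs": {
  "deltas": [
    [[0, 0, 1, 0], [0, 0, 2, 0], [0, 0, 3, 0]]
  ]
}}

```text
t: 29.4
tcp_pos: [0.5375, -0.0087, 0.1052]
tool_rot: [0.572, 0.82, 0.0, 0.0]
force: [-0.4, -0.1, -0.9]
finger_gap: 0.211
gripper_force: 48.9
```

>>> {"fn": "drive_tool", "kwargs": {
  "deltas": [
    [[0, 0, 1, 0], [0, 0, 2, 0], [0, 0, 2, 0]]
  ]
}}

```text
t: 29.65
tcp_pos: [0.5373, -0.0086, 0.1029]
tool_rot: [0.572, 0.82, 0.0, -0.0]
force: [-0.2, -0.9, 0.5]
finger_gap: 0.213
gripper_force: 49.0
```

>>> {"fn": "drive_tool", "kwargs": {
  "deltas": [
    [[0, 0, 1, 0], [0, 0, 2, 0], [0, 0, 2, 0]]
  ]
}}

```text
t: 29.9
tcp_pos: [0.537, -0.008, 0.1012]
tool_rot: [0.572, 0.82, 0.0, -0.001]
force: [-1.5, 3.6, 4.0]
finger_gap: 0.212
gripper_force: 49.2
```

>>> {"fn": "drive_tool", "kwargs": {
  "deltas": [
    [[4, 0, 3.5, 0], [7.5, 0, 7, 0], [11, 0, 11, 0], [14.5, 0, 15.5, 0], [17.5, 0, 20, 0]]
  ],
  "force": 25
}}

```text
t: 30.32
tcp_pos: [0.5312, 0.0085, 0.0809]
tool_rot: [0.572, 0.82, 0.0, -0.0]
force: [-1.9, 3.5, 5.7]
finger_gap: 0.207
gripper_force: 50.4
```

```bash
python3 tr.py c
```

```text
TCP tray x,y mm -13.579426928225026 0.9008436251479813 z 0.08086505743585061 az 0.3521413126966207 F [-1.9  3.5  5.7] t 30.3167
top 177 ends [308.8 179.5] [300.3 193.6] bbox [299 178  15  17]
   right end at z 0.03 tray x,y 95.4 12.8
   right end at z 0.06 tray x,y 92.2 10.0
   right end at z 0.1 tray x,y 87.9 6.1
top 56 ends [250.  205.4] [242.7 203.9] bbox [242 202  10   7]
   right end at z 0.03 tray x,y -55.6 4.3
   right end at z 0.06 tray x,y -54.8 1.7
   right end at z 0.1 tray x,y -53.7 -1.8
side 490 ends [266.5 224. ] [243.4 223.8] bbox [242 214  26  26]
side 471 ends [312.1 222.8] [283.4 178. ] bbox [281 177  36  50]
side 237 ends [263.6 140.6] [240.8 170.2] bbox [240 131  28  41]
```

```bash
cat > bl.py <<'E'
from tr import *
import sys
T=cv2.imread(f"pics/{sys.argv[1]}t.png");h=cv2.cvtColor(T,cv2.COLOR_BGR2HSV).astype(int);m=((h[...,0]<25)&(h[...,1]>110)&(h[...,2]>50)).astype(np.uint8)
m[:,:215]=0;m[:150]=0;m[240:]=0;m[:,345:]=0
pt=np.argwhere(m)[:,::-1].astype(float);z=float(sys.argv[2])
W=onplane("top",pt,z)[:,:2]-C;x=W@xt*1e3;y=W@yt*1e3
for a in range(-110,110,8):
    k=(x>=a)&(x<a+8)
    if k.sum()>2: print(a,k.sum(),"y",y[k].min().round(1),y[k].max().round(1),"mid",((y[k].min()+y[k].max())/2).round(1))
print("x max",x.max(),"min",x.min())
b=((h[...,0]>100)&(h[...,0]<120)&(h[...,1]>150)).astype(np.uint8);b[:,:215]=0;b[:150]=0;b[240:]=0;b[:,345:]=0
pt=np.argwhere(b)[:,::-1].astype(float);W=onplane("top",pt,.02)[:,:2]-C;x=W@xt*1e3;y=W@yt*1e3
print("blue x",x.min(),x.max());
for a in(-100,-90,-80,-70,50,60,70,80,90):
    k=(x>=a)&(x<a+10)
    if k.sum()>2: print("blue",a,y[k].min().round(1),y[k].max().round(1))
E
python3 bl.py c .03; cp pics/top0.png pics/0t.png; python3 bl.py 0 .03|grep blue
```

```text
-78 9 y 3.7 18.6 mid 11.1
-70 24 y 1.2 17.8 mid 9.5
-62 20 y 0.9 15.3 mid 8.1
-54 3 y 2.3 9.7 mid 6.0
26 7 y -1.7 7.1 mid 2.7
34 4 y 4.1 10.7 mid 7.4
58 5 y -12.0 -7.6 mid -9.8
66 26 y -13.7 7.0 mid -3.3
74 44 y -14.0 17.3 mid 1.7
82 48 y -14.2 18.6 mid 2.2
90 45 y -14.5 17.5 mid 1.5
98 9 y -7.4 12.8 mid 2.7
x max 100.00893617339395 min -72.85699368823988
blue x -95.99903303933134 27.12371995922512
blue -100 4.6 9.9
blue -90 -1.8 9.6
blue -80 -8.2 7.1
blue -70 -14.7 -3.3Traceback (most recent call last):
  File "bl.py", line 10, in <module>
    print("x max",x.max(),"min",x.min())
                  ~~~~~^^
    return umr_maximum(a, axis, None, out, keepdims, initial, where)
ValueError: zero-size array to reduction operation maximum which has no identity
```

```bash
sed -i 's/^print("x max".*/if len(x): print("x max",x.max(),"min",x.min())/' bl.py; python3 bl.py 0 .03|grep blue
```

```text
blue x -100.69313670487365 100.6203261566941
blue -100 -9.6 9.9
blue -90 -9.3 9.6
blue -80 -9.6 10.1
blue -70 -9.4 10.9
blue 50 -17.1 17.7
blue 60 -17.4 18.3
blue 70 -16.9 17.7
blue 80 -17.4 18.3
blue 90 -16.9 17.7
```

>>> {"fn": "drive_tool", "kwargs": {
  "deltas": [
    [[3, 0, 4.5, 0], [5.5, -0.5, 9, 0], [8.5, -1, 14, 0], [10.5, -1, 19, 0], [13, -1, 24, 0]]
  ]
}}

```text
t: 30.83
tcp_pos: [0.5254, 0.0205, 0.0569]
tool_rot: [0.572, 0.82, 0.0, -0.001]
force: [-1.6, 5.8, 4.8]
finger_gap: 0.206
gripper_force: 52.2
```

>>> {"fn": "drive_tool", "kwargs": {
  "deltas": [
    [[1.5, 0, 5, 0], [3.5, 0, 10.5, 0], [5, 0, 16, 0], [6, 0, 21.5, 0], [6, 0, 22, 0]]
  ]
}}

```text
t: 31.25
tcp_pos: [0.522, 0.0269, 0.034]
tool_rot: [0.572, 0.82, -0.0, -0.002]
force: [-2.3, 9.0, 4.5]
finger_gap: 0.207
gripper_force: 53.3
```

```bash
python3 tr.py d; python3 bl.py d .03
```

```text
TCP tray x,y mm -34.048080994276795 -1.3256066647151719 z 0.033998519949059634 az 0.3525228904465471 F [-2.3  9.   4.5] t 31.25
top 337 ends [311.4 183.7] [288.6 193.8] bbox [288 179  26  19]
   right end at z 0.03 tray x,y 97.6 1.3
   right end at z 0.06 tray x,y 94.3 -1.2
   right end at z 0.1 tray x,y 89.9 -4.6
side 491 ends [266.5 223.7] [243.4 223.6] bbox [242 214  26  26]
side 413 ends [313.5 222.2] [278.1 190.1] bbox [277 189  40  38]
side 78 ends [260.2 144.3] [241. 131.] bbox [240 131  22  16]
34 12 y -7.3 4.6 mid -1.3
42 38 y -13.6 16.2 mid 1.3
50 49 y -15.3 18.4 mid 1.6
58 46 y -15.0 16.5 mid 0.7
66 48 y -15.3 17.0 mid 0.8
74 46 y -14.8 16.7 mid 1.0
82 47 y -15.1 17.0 mid 0.9
90 43 y -14.5 15.3 mid 0.4
98 8 y -7.4 9.8 mid 1.2
x max 100.00893617339395 min 36.60499127933612
blue x -23.431803830497095 42.64086012441453
```

>>> {"fn": "drive_tool", "kwargs": {
  "deltas": [
    [[2, 0.5, 4, 0], [3, 0.5, 8, 0], [4, 0.5, 12, 0], [5, 0.5, 15, 0], [5, 0.5, 17, 0]]
  ]
}}

```text
t: 31.77
tcp_pos: [0.5219, 0.0308, 0.0175]
tool_rot: [0.572, 0.82, -0.0, -0.001]
force: [-0.4, 6.8, 3.3]
finger_gap: 0.211
gripper_force: 53.6
```

```bash
python3 tr.py e|head -1; python3 bl.py e .03
```

```text
TCP tray x,y mm -37.765208818214 -0.09991718076228795 z 0.017500966557956958 az 0.35259742813734 F [-0.4  6.8  3.3] t 31.7667
26 8 y -5.6 1.9 mid -1.9
34 26 y -8.1 9.9 mid 0.9
42 42 y -13.6 16.2 mid 1.3
50 47 y -15.3 16.8 mid 0.7
58 46 y -15.0 16.5 mid 0.7
66 48 y -15.3 17.0 mid 0.8
74 46 y -14.8 16.7 mid 1.0
82 47 y -15.1 17.0 mid 0.9
90 43 y -14.5 15.3 mid 0.4
98 10 y -7.4 12.8 mid 2.7
x max 100.35594599288598 min 29.171775906081717
blue x 6.475809923890995 40.42441163932013
```

>>> {"fn": "drive_tool", "kwargs": {
  "deltas": [
    [[1, 0, 0, 0], [2, 0, 1, 0], [2.5, 0, 2, 0], [2.5, 0, 3, 0], [2.5, 0, 4, 0]]
  ]
}}

```text
t: 32.28
tcp_pos: [0.5227, 0.032, 0.0141]
tool_rot: [0.572, 0.82, 0.0, 0.001]
force: [-0.1, 0.6, 3.5]
finger_gap: 0.209
gripper_force: 53.5
```

```bash
python3 tr.py f; python3 bl.py f .03|tail -4
```

```text
TCP tray x,y mm -38.55937118998182 1.0965706052646775 z 0.014071370255774623 az 0.35227614532392276 F [-0.1  0.6  3.5] t 32.2833
top 363 ends [311.3 183.5] [284.7 195.1] bbox [284 179  30  19]
   right end at z 0.03 tray x,y 97.6 1.9
   right end at z 0.06 tray x,y 94.3 -0.7
   right end at z 0.1 tray x,y 89.9 -4.1
side 487 ends [266.5 224. ] [243.3 223.1] bbox [242 214  26  26]
side 367 ends [314.3 221.5] [277.2 194.4] bbox [277 193  40  34]
side 78 ends [259.6 144.7] [241. 131.] bbox [240 131  22  16]
90 43 y -14.5 15.3 mid 0.4
98 9 y -7.4 12.8 mid 2.7
x max 100.00893617339395 min 26.973364501377702
blue x 4.2625450738320065 40.42441163932013
```

>>> {"fn": "drive_tool", "kwargs": {
  "deltas": [
    [[0, 0, 1, 0], [0, 0, 2, 0], [0, 0, 2, 0]]
  ]
}}

```text
t: 32.63
tcp_pos: [0.522, 0.0324, 0.0119]
tool_rot: [0.572, 0.82, 0.0, 0.0]
force: [0.7, 0.2, 1.9]
finger_gap: 0.209
gripper_force: 53.6
```

>>> {"fn": "drive_tool", "kwargs": {
  "deltas": [
    [[0, 0, 0.5, 0], [0, 0, 1, 0], [0, 0, 1, 0]]
  ]
}}

```text
t: 32.88
tcp_pos: [0.5219, 0.0324, 0.011]
tool_rot: [0.572, 0.82, 0.0, 0.0]
force: [0.2, 0.2, 2.7]
finger_gap: 0.214
gripper_force: 53.6
```

>>> {"fn": "drive_tool", "kwargs": {
  "deltas": [
    [[0, 0, 0.5, 0], [0, 0, 1, 0], [0, 0, 1, 0]]
  ]
}}

```text
t: 33.13
tcp_pos: [0.5215, 0.0326, 0.0099]
tool_rot: [0.572, 0.82, -0.0, -0.0]
force: [0.2, 1.1, 2.0]
finger_gap: 0.208
gripper_force: 53.6
```

```bash
python3 tr.py g
```

```text
TCP tray x,y mm -39.55206813896221 0.12852411797015112 z 0.009861514057609481 az 0.35207049461991724 F [0.2 1.1 2. ] t 33.1333
top 373 ends [311.7 184.2] [284.6 195.9] bbox [284 179  31  20]
   right end at z 0.03 tray x,y 97.9 -0.1
   right end at z 0.06 tray x,y 94.6 -2.6
   right end at z 0.1 tray x,y 90.2 -6.0
side 488 ends [266.5 224.3] [243.4 223.2] bbox [242 214  26  26]
side 357 ends [313.7 221.8] [277.6 196.1] bbox [276 195  40  32]
side 84 ends [251.1 148.2] [240.6 170.2] bbox [240 147  14  25]
```

```bash
cat > flat.py <<'E'
from tr import *
import sys
tag=sys.argv[1];S=cv2.imread(f"pics/{tag}s.png");h=cv2.cvtColor(S,cv2.COLOR_BGR2HSV).astype(int);m=((h[...,0]<25)&(h[...,1]>85)&(h[...,2]>80)).astype(np.uint8);m[:,:268]=0;m[:180]=0;m[240:]=0;m[:,330:]=0
k,l,st,_=cv2.connectedComponentsWithStats(m);m=l==1+np.argmax(st[1:,4]);pt=np.argwhere(m)[:,::-1].astype(float)
print("obs cols",[(c,int(pt[pt[:,0]==c][:,1].min()),int(pt[pt[:,0]==c][:,1].max())) for c in range(278,317,4) if (pt[:,0]==c).any()])
for a in(0,3,6):
    r=np.radians(a);X=np.array([*(xt*np.cos(r)),-np.sin(r)]);Z=np.array([*(xt*np.sin(r)),np.cos(r)]);Y=np.array([*yt,0]);tip=np.array([*(C+.1*xt),.02])
    P=lambda x,y,z:tip+((x-100)*X+y*Y+z*Z)/1000
    im=np.zeros(S.shape[:2],np.uint8)
    for x0,x1,w,t in((-30,40,10,16),(40,100,18,10)):
        q=proj("side",[P(x,y,z) for x in(x0,x1) for y in(-w,w) for z in(0,t)]);cv2.fillConvexPoly(im,cv2.convexHull(q.astype(np.float32)).round().astype(np.int32),1)
    print(a,[(c,int(np.flatnonzero(im[:,c]).min()),int(np.flatnonzero(im[:,c]).max())) for c in range(278,317,4) if im[:,c].any()])
E
python3 flat.py g; python3 flat.py e|head -1
```

```text
obs cols [(278, 195, 203), (282, 199, 206), (286, 202, 209), (290, 205, 211), (294, 207, 217), (298, 210, 220), (302, 212, 222), (306, 214, 225), (310, 217, 225), (314, 219, 222)]
0 [(278, 199, 205), (282, 197, 208), (286, 200, 211), (290, 202, 214), (294, 205, 219), (298, 208, 222), (302, 209, 225), (306, 212, 228), (310, 214, 228), (314, 217, 225)]
3 [(278, 198, 204), (282, 196, 207), (286, 197, 210), (290, 200, 213), (294, 203, 218), (298, 206, 221), (302, 208, 224), (306, 211, 227), (310, 214, 228), (314, 217, 225)]
6 [(278, 196, 202), (282, 194, 205), (286, 195, 208), (290, 199, 212), (294, 202, 218), (298, 205, 221), (302, 208, 224), (306, 211, 227), (310, 214, 228), (314, 217, 225)]
obs cols [(278, 193, 201), (282, 196, 204), (286, 200, 207), (290, 203, 210), (294, 206, 217), (298, 209, 220), (302, 211, 222), (306, 213, 225), (310, 216, 225), (314, 219, 222)]
```

>>> {"fn": "drive_tool", "kwargs": {
  "deltas": [
    [[0, 0, 0.5, 0], [0, 0, 1, 0], [0, 0, 1, 0]]
  ]
}}

```text
t: 33.48
tcp_pos: [0.5215, 0.0326, 0.0089]
tool_rot: [0.572, 0.82, -0.0, -0.0]
force: [0.5, 2.8, 1.0]
finger_gap: 0.209
gripper_force: 53.6
```

>>> {"fn": "drive_tool", "kwargs": {
  "deltas": [
    [[0, 0, 0.5, 0], [0, 0, 1, 0], [0, 0, 1, 0]]
  ]
}}

```text
t: 33.73
tcp_pos: [0.5215, 0.0326, 0.008]
tool_rot: [0.572, 0.82, -0.0, -0.0]
force: [-0.2, 2.9, 3.1]
finger_gap: 0.212
gripper_force: 53.7
```

```bash
python3 tr.py h|head -1; python3 flat.py h|head -1; python3 bl.py h .03|tail -4
```

```text
TCP tray x,y mm -39.585144052620564 0.19180424534806223 z 0.00804530811987264 az 0.35199206624003165 F [-0.2  2.9  3.1] t 33.7333
obs cols [(278, 195, 204), (282, 199, 206), (286, 202, 209), (290, 205, 212), (294, 208, 217), (298, 210, 220), (302, 212, 223), (306, 214, 225), (310, 217, 225), (314, 219, 222)]
90 45 y -15.4 15.3 mid -0.0
98 10 y -10.4 9.8 mid -0.3
x max 100.35594599288598 min 26.136259851545102
blue x 3.423321163107629 40.42441163932013
```

>>> {"fn": "drive_tool", "kwargs": {
  "deltas": [
    [[0.5, 0, 0.5, 0], [1, 0, 1, 0], [1, 0, 1, 0]]
  ]
}}

```text
t: 34.08
tcp_pos: [0.5216, 0.0326, 0.008]
tool_rot: [0.572, 0.82, -0.0, 0.001]
force: [-1.7, -1.2, 10.3]
finger_gap: 0.211
gripper_force: 54.5
```

>>> {"fn": "drive_tool", "kwargs": {
  "deltas": [
    [[0, 0, 0.5, 0], [0, 0, 1, 0], [0, 0, 1, 0]]
  ]
}}

```text
t: 34.33
tcp_pos: [0.5216, 0.0326, 0.0079]
tool_rot: [0.572, 0.82, -0.0, 0.001]
force: [-2.7, 1.1, 17.8]
finger_gap: 0.209
gripper_force: 55.4
```

```bash
python3 tr.py i|head -1; python3 flat.py i|head -1
```

```text
TCP tray x,y mm -39.56819125558812 0.26181975837577975 z 0.007909106836070885 az 0.3526915749511077 F [-2.7  1.1 17.8] t 34.3333
obs cols [(278, 195, 204), (282, 199, 206), (286, 202, 209), (290, 205, 212), (294, 208, 217), (298, 210, 220), (302, 212, 223), (306, 214, 225), (310, 217, 225), (314, 219, 222)]
```

>>> {"fn": "drive_tool", "kwargs": {
  "deltas": [
    [[0, 0, -1.5, 0], [0, 0, -1.5, 0]]
  ]
}}

```text
t: 34.6
tcp_pos: [0.5219, 0.0328, 0.0081]
tool_rot: [0.572, 0.82, 0.0, 0.001]
force: [-0.1, 0.5, 2.2]
finger_gap: 0.211
gripper_force: 53.7
```

>>> {"fn": "drive_tool", "kwargs": {
  "deltas": [
    [[0, 0, 0, 0], [0, 0, 0, 0], [0, 0, 0, 0], [0, 0, 0, 0], [0, 0, 0, 0]]
  ],
  "jaw": 42
}}

```text
t: 35.02
tcp_pos: [0.5211, 0.0333, 0.0071]
tool_rot: [0.572, 0.82, -0.0, -0.0]
force: [0.3, 0.3, -0.7]
finger_gap: 0.493
gripper_force: 0.0
```

>>> {"fn": "drive_tool", "kwargs": {
  "deltas": [
    [[0, 0, -8, 0], [0, 0, -25, 0], [0, 0, -50, 0], [0, 0, -80, 0], [0, 0, -110, 0]]
  ]
}}

```text
t: 35.43
tcp_pos: [0.5206, 0.0335, 0.1187]
tool_rot: [0.572, 0.82, -0.0, -0.001]
force: [0.1, -0.7, 0.4]
finger_gap: 0.491
gripper_force: 0.0
```

>>> {"fn": "drive_tool", "kwargs": {
  "deltas": [
    [[30, 0, -20, 0], [65, 0, -40, 0], [100, 0, -60, 0], [135, 0, -60, 0], [170, 0, -60, 0]]
  ]
}}

```text
t: 35.85
tcp_pos: [0.463, 0.1944, 0.1797]
tool_rot: [0.573, 0.82, 0.002, 0.001]
force: [0.5, 0.4, -0.9]
finger_gap: 0.495
gripper_force: 0.0
```

>>> {"fn": "drive_tool", "kwargs": {
  "deltas": [
    [[35, -30, 0, 0], [70, -60, 0, 0], [100, -80, 0, 0], [120, -90, 0, 0], [120, -90, 0, 0]]
  ]
}}

```text
t: 36.27
tcp_pos: [0.3314, 0.2759, 0.1777]
tool_rot: [0.57, 0.821, -0.001, -0.001]
force: [0.7, -1.2, 0.3]
finger_gap: 0.497
gripper_force: 0.0
```

```bash
python3 tr.py j|grep -v "at z"; python3 flat.py j; python3 bl.py j .033
```

```text
TCP tray x,y mm -333.52004457283186 -94.35913946727398 z 0.1777449771721032 az 0.3568702258364608 F [ 0.7 -1.2  0.3] t 36.2667
top 735 ends [311.7 184.2] [235.9 212.5] bbox [235 179  80  37]
side 486 ends [266.5 224.3] [243.4 223. ] bbox [242 214  26  26]
side 443 ends [313.7 221.8] [263.7 190.3] bbox [262 189  54  38]
side 387 ends [276.6 148.6] [240.5 169.7] bbox [240 131  39  41]
obs cols [(278, 196, 203), (282, 200, 206), (286, 202, 209), (290, 205, 212), (294, 208, 217), (298, 210, 220), (302, 212, 223), (306, 214, 225), (310, 217, 225), (314, 219, 222)]
0 [(278, 199, 205), (282, 197, 208), (286, 200, 211), (290, 202, 214), (294, 205, 219), (298, 208, 222), (302, 209, 225), (306, 212, 228), (310, 214, 228), (314, 217, 225)]
3 [(278, 198, 204), (282, 196, 207), (286, 197, 210), (290, 200, 213), (294, 203, 218), (298, 206, 221), (302, 208, 224), (306, 211, 227), (310, 214, 228), (314, 217, 225)]
6 [(278, 196, 202), (282, 194, 205), (286, 195, 208), (290, 199, 212), (294, 202, 218), (298, 205, 221), (302, 208, 224), (306, 211, 227), (310, 214, 228), (314, 217, 225)]
-94 23 y -7.8 7.9 mid 0.0
-86 24 y -7.3 8.4 mid 0.6
-78 24 y -7.6 8.7 mid 0.5
-70 26 y -7.9 8.4 mid 0.3
-62 25 y -8.1 8.1 mid -0.0
-54 23 y -7.9 7.8 mid -0.1
-46 23 y -7.4 7.5 mid 0.1
-38 23 y -7.6 8.0 mid 0.2
-30 25 y -7.9 7.8 mid -0.1
-22 24 y -7.7 8.0 mid 0.2
-14 23 y -8.0 7.7 mid -0.1
-6 23 y -7.4 7.4 mid 0.0
2 23 y -7.7 8.0 mid 0.1
10 24 y -8.0 7.7 mid -0.2
18 25 y -7.8 7.9 mid 0.1
26 22 y -8.0 6.8 mid -0.6
34 25 y -8.3 8.7 mid 0.2
42 41 y -16.0 15.9 mid -0.1
50 47 y -15.5 15.6 mid 0.1
58 47 y -15.8 16.2 mid 0.2
66 47 y -16.1 15.9 mid -0.1
74 46 y -15.8 15.6 mid -0.1
82 47 y -16.1 15.9 mid -0.1
90 45 y -15.6 15.0 mid -0.3
98 8 y -10.6 9.5 mid -0.6
x max 100.01967836273478 min -94.62640612897623
blue x -57.747445908627085 40.42441163932013
```

Run:
```python
from h import *
a=tri((311.7,184.2),(313.7,221.8));b=tri((235.9,212.5),(263.7,190.3));print("tip",a,"handle end",b)
T=cv2.imread("pics/jt.png").astype(int);O=cv2.imread("pics/top0.png").astype(int)
d=(abs(T-O).max(2)>25).astype(np.uint8)
for n,(x,y) in dict(tin=(290,242),bottle=(435,280),jar=(133,307),offcut=(134,177),rest=(395,235)).items(): print(n,"changed px",d[y-22:y+22,x-22:x+22].sum())
h=cv2.cvtColor(T.astype(np.uint8),cv2.COLOR_BGR2HSV).astype(int);w=h[180:300,70:190];m=((((w[...,0]>60)&(w[...,0]<80)&(w[...,1]>120))|((w[...,0]>15)&(w[...,0]<30)&(w[...,1]>75)&(w[...,2]>75)))).astype(np.uint8)
k,l,st,ce=cv2.connectedComponentsWithStats(m);print([(c+[70,180]).round().tolist()+[int(s[4])] for c,s in zip(ce[1:],st[1:]) if s[4]>20])
```

```text
tip (array([ 0.56981425, -0.09681892,  0.03249958]), np.float64(0.0030807200666960553)) handle end (array([0.50147603, 0.08294112, 0.02993107]), np.float64(0.0043767511059791655))
tin changed px 0
bottle changed px 0
jar changed px 954
offcut changed px 0
rest changed px 173
[[125.0, 211.0, 66], [138.0, 210.0, 60], [152.0, 215.0, 57], [119.0, 220.0, 59], [111.0, 237.0, 48], [162.0, 252.0, 36], [120.0, 260.0, 48], [152.0, 265.0, 50]]
```

```bash
python3 -c "
from station import manip
print(manip.sign_off())"
```

```text
the job is handed in; nothing more can be done
None
```

The job is handed in at about 36 s: I stirred the stones clockwise for about five turns, leaned the paddle in its rest and let go, then regripped it and laid it in the tray's cut-out. By camera measurement it lies flat and down, about 2–3 mm toward the blade end. All eight stones are in the tub, and the tin, bottle and offcut have not moved. I couldn't check the jar in the last picture because the arm hid it, but nothing touched it as far as I know.

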